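# Load and close the woodturner's drying carousel

### The arm

A 6-joint arm with a two-finger parallel gripper is mounted at the origin on the work surface. World frame = base frame: x ahead of the robot, y to its left, z up, the work surface at z = 0. Lengths are in m, angles in rad, forces in N, time in s.
With the tool pointing down it reaches from about 0.225 to 0.875 m from the base axis. Payload 3.4 kg.
Tool frame: the origin (TCP) lies where the fingers leave the gripper's body, on its centre line; the fingertips stand 73 mm ahead of it and the grasp point (between the pads) lies 54 mm ahead of it (manip.grip_point_offset is the distance from the TCP to the grasp point, in m); z points along the fingers, y is the line along which they close (so a half turn about z gives the same grasp; the last joint's range is limited). The gripper opens to 85 mm and grips with 20 to 120 N. Pads are 22 mm wide; open, the fingers measure 114 mm over their backs; the gripper's body (76 mm by 85 mm) begins 54 mm behind the grasp point. The pads swing forward as they close: fully open they stand 13 mm farther back than shut.
Start: joints at [-0.121, 0.276, 1.505, -0, 1.361, -0.121], TCP at [0.575, -0, 0.304] pointing down, gripper open.
Joint ranges: [-2.89, 2.89], [-0.75, 2.08], [0.22, 2.7], [-1.18, 4.32], [0.11, 2.71], [-2.7, 2.7]. Speed limits (rad/s): [2.57, 2.57, 3.14, 3.14, 3.14, 3.14].

### API

Orientations are given as a unit quaternion [w, x, y, z].
In Python, from rig import sensors, cams, manip, spotter gives the robot as it stands.
- The arm moves only by the tool drive_tool, never from a script. Its argument "targets" is a list of rows, each a list of 4 numbers: the shift along the world's x, y, z in m, then the turn about the world's z in degrees. In form: [[dx, dy, dz, spin], ...]. A call has exactly 5 rows; each row shifts and turns the commanded pose from where the row before left it; what a row does not reach is not made up. A row lasts 1/8 s, in which the tool goes at most 62.5 mm and 10.7 degrees, less where a joint would pass 70% of its speed; a pose out of reach is approached as far as the arm can. A call is refused whole if a number of a shift passes 0.0625 or a number of a turn 10.7, either way. A call with a gripper value outside its range is refused whole. "jaw" is the finger opening in m, from 0 to 0.0854, set as the call begins (left out, the last holds). The fingers move at their own pace and stop on an object; "force" is the grip in N (left out, the last holds). Time passes only in rows, so rows that do not move let the fingers close, or fill a call up. It gives the time, the measured TCP pose, the force and the opening at its end, in the units of the state.
- sensors.get_state(): the state, without advancing time (a new reading comes with each control period).
- cams.get_image(name): name is "scene" or "side" or "wrist"; returns a dict with "color" (384x512x3 uint8, red, green, blue), "intrinsics" (3x3 intrinsics, pixels), "R" (3x3) and "t" (3): a world point X has camera coordinates R X + t. Camera axes: x right, y down, z forward; pixel columns grow to the right and rows downward; lengths in m; the calibration is good to about 2 mm. A picture is of the moment at which its call begins. There is no depth.
- manip.sign_off(): hands the job in, once; it reports no verdict.
Trained networks look in the newest picture that a camera, given by its name, has taken for a name from the list of things; names that differ only in an ending like _2 or _b are one class to them, and where a whole thing is asked for, a point or a joint stands for the part that bears it (a point fixed in the world has none). Each returns a list of dicts, best first, with "score" (0 to 1); they miss things now and then, are a little off and sometimes report something else, mostly with a low value. They report only what shows in the picture. A call takes as long as a camera call.
- spotter.find_in(query, camera): "point" ([x, y, z] in m, in world coordinates, good to about 4 mm: the middle of the surface that is visible of it).
- spotter.landmark_of(query, camera): "point" ([x, y, z] in m, in world coordinates, good to about 4 mm: a listed point, or the origin of a listed thing).
The state is a dict: "clock": time; "qpos": joint angles; "qd": joint speeds; "effort": joint torques, N m; "position": TCP position; "ee_rot": TCP orientation; "contact_force": force on the tool from outside, world axes, zero at the start; "moment": the same for the moment, N m; "width": finger opening in m.
Only numpy, scipy, OpenCV 4.12 (cv2) and the standard library are available. Lean on these libraries where they do the work, as an engineer would, in place of code of your own. Each camera call takes 0.05 s, during which the arm holds its last target. There are 200 camera calls.

### The job

Put every freshly oiled mill body standing on the table into the drying cabinet, each upright in the carousel pocket of its own colour, turning the carousel by its knob to bring that pocket to the opening before loading it. When all are in, turn the carousel so that the grey dust shield squarely closes the opening, and only then wind the timer's key clockwise, in several partial turns, until it is fully wound. Leave the other things on the bench where they are.

Things in the scene. Friction and masses are not known exactly. Their poses are not given: they have to be found in the camera images.
- cabinet: Drying cabinet, a fixed box 344 x 344 mm: grey base, clear walls on three sides, clear roof (top 171 mm above the table). Its -x side, marked by a yellow strip, faces the robot and is open: no wall, and a roof cut-out 200 mm wide reaching from that edge to 55 mm short of the carousel axis. Origin on the carousel axis, at table level; x to its back, z up.
- load_point (a point): Loading point: in the middle of the cabinet's opening, 105 mm from the carousel axis towards the cabinet's -x, at carousel deck level (50 mm above the table). Only the pocket turned to this point can be loaded, from above through the roof cut-out; the other pockets lie under the roof.
- carousel (a joint): Angle of the carousel (rad), anticlockwise seen from above is positive; turns two turns either way from 0, and stays where it is left (friction 0.08 N m). At 0 the dust shield faces the opening. The deck is a plywood disc 320 mm in diameter with five places 72 degrees apart: four pockets and the grey dust shield.
- knob_grip (a point): Centre of the carousel's black grip bar, on its axis, above the roof, 203 mm above the table. The bar is 68 mm long along this point's x, 22 mm thick along y, 40 mm high (181 to 221 mm above the table), and turns with the carousel. It stands on a white dial, 110 mm in diameter, whose coloured dots and grey mark show where each pocket and the shield are.
- shield (a point): Point of the dust shield (grey top plate 100 x 150 mm, 162 mm above the table, and grey outer panel), 105 mm from the carousel axis, at deck level (50 mm above the table); turns with the carousel and coincides with load_point when the shield squarely closes the opening.
- pocket_red (a point): Centre of the floor of the red pocket of the carousel (50 mm above the table, 105 mm from the axis; turns with the carousel). The pocket is 80 x 80 mm inside, with wooden walls 40 mm high and 3 mm thick, and a round red pad of 72 mm diameter on its floor.
- pocket_yellow (a point): Centre of the floor of the yellow pocket of the carousel (50 mm above the table, 105 mm from the axis; turns with the carousel). The pocket is 80 x 80 mm inside, with wooden walls 40 mm high and 3 mm thick, and a round yellow pad of 72 mm diameter on its floor.
- pocket_green (a point): Centre of the floor of the green pocket of the carousel (50 mm above the table, 105 mm from the axis; turns with the carousel). The pocket is 80 x 80 mm inside, with wooden walls 40 mm high and 3 mm thick, and a round green pad of 72 mm diameter on its floor.
- pocket_blue (a point): Centre of the floor of the blue pocket of the carousel (50 mm above the table, 105 mm from the axis; turns with the carousel). The pocket is 80 x 80 mm inside, with wooden walls 40 mm high and 3 mm thick, and a round blue pad of 72 mm diameter on its floor.
- red_mill (a point): Centre (half-way up) of the turned wooden mill body with a red top and a red ring round its foot: 100 mm high, foot 56 mm in diameter and 24 mm high, above it a stem 36 mm in diameter up to the top; own z up when standing; 0.15 to 0.27 kg. May be absent.
- yellow_mill (a point): Centre (half-way up) of the turned wooden mill body with a yellow top and a yellow ring round its foot: 100 mm high, foot 56 mm in diameter and 24 mm high, above it a stem 36 mm in diameter up to the top; own z up when standing; 0.15 to 0.27 kg. May be absent.
- green_mill (a point): Centre (half-way up) of the turned wooden mill body with a green top and a green ring round its foot: 100 mm high, foot 56 mm in diameter and 24 mm high, above it a stem 36 mm in diameter up to the top; own z up when standing; 0.15 to 0.27 kg. May be absent.
- blue_mill (a point): Centre (half-way up) of the turned wooden mill body with a blue top and a blue ring round its foot: 100 mm high, foot 56 mm in diameter and 24 mm high, above it a stem 36 mm in diameter up to the top; own z up when standing; 0.15 to 0.27 kg. May be absent.
- winder (a joint): How far the timer's key is wound (rad), clockwise seen from above is positive, 0 to a hard stop at 4.7 (fully wound). A spring makes it harder as it is wound (0.06 N m at first, 0.10 N m at the end); the key stays where it is let go.
- key_grip (a point): Centre of the brass key's flat wing, on its vertical axis, 110 mm above the table. The wing is 56 mm long along this point's x, 10 mm thick along y and 40 mm high (88 to 128 mm above the table) and turns with the key. The key stands on top of a fixed green timer box 110 x 110 mm, 70 mm high.
- sanding_block: Bystander: cork sanding block 62 x 40 x 26 mm. Its origin is on its underside. To be left alone.
- brush: Bystander: oil brush, 200 mm long, lying. Its origin is on its underside. To be left alone.
- oil_bottle: Bystander: amber oil bottle, 66 mm in diameter, 170 mm high. Its origin is on its underside. To be left alone.
- wax_jar: Bystander: wax jar, 80 mm in diameter, 70 mm high. Its origin is on its underside. To be left alone.
- turned_bowl: Bystander: turned wooden bowl, 120 mm in diameter, 55 mm high. Its origin is on its underside. To be left alone.
- mallet: Bystander: hammer with a dark wooden handle, lying. Its origin is on its underside. To be left alone.
- mug: Bystander: blue mug, 80 mm in diameter, 90 mm high. Its origin is on its underside. To be left alone.

How it is judged:
By the outcome, as a careful person would: the job done as asked, in the order asked, and still so for the second after the job is handed in, with the robot touching nothing.
Of mill_red, mill_yellow, mill_green, mill_blue only 2 to 3 are there at a start; the rules pass over those that are not, and their reading is None.
At some moment in a run one of mill_red, mill_yellow, mill_green, mill_blue may be knocked a few centimetres aside while the robot is not near it.
It also fails if it takes over 210 s, if anything falls off the work surface, if the arm or the gripper's body presses on something with over 40 N, if the wrist force passes 120 N, or if a joint passes its speed limit or range.

## Working session

There is one attempt and no reset: what is moved stays moved. The work goes in short steps, Python scripts to look and compute and a tool call to move; the robot and the scene stay as the last step left them, time stands still between calls to the robot, and variables do not carry over. Pictures are saved under pics/ and viewed, on a budget of 14 in all, crops included, one or two more only if the job needs it, and the job is handed in when it is done.

Besides the shell and the picture viewer there is one more tool, called as name(argument=value, ...) on one line, values as JSON. drive_tool: Moves the arm, as the interface text tells. Its arguments: {"type":"object","properties":{"targets":{"type":"array","items":{"type":"array","items":{"type":"number"}}},"jaw":{"type":"number"},"force":{"type":"number"}},"required":["targets"]}

```bash
mkdir -p pics
cat > h.py <<'E'
import numpy as np, cv2
from rig import sensors, cams, manip, spotter
def shot(cam,name,box=None,scale=1):
    im=cams.get_image(cam); c=im["color"][:,:,::-1].copy()
    if box: c=c[box[1]:box[3],box[0]:box[2]]
    cv2.imwrite(f"pics/{name}.png",cv2.resize(c,None,fx=scale,fy=scale)); return im
def lm(names,cam,f=None):
    f=f or spotter.landmark_of
    for n in names:
        r=f(n,cam); print(cam,n,[(np.round(d["point"],3).tolist(),round(d["score"],2)) for d in r[:2]])
def st():
    s=sensors.get_state(); print("t",round(s["clock"],2),np.round(s["position"],4),np.round(s["ee_rot"],3),"F",np.round(s["contact_force"],1),"w",round(s["width"],4),"q6",round(s["qpos"][5],2))
E
python3 - <<'E'
from h import *
a=shot("scene","s0"); 
lm(["cabinet","load_point","knob_grip","shield","pocket_red","pocket_yellow","pocket_green","pocket_blue","red_mill","yellow_mill","green_mill","blue_mill","key_grip"],"scene")
b=shot("side","d0")
lm(["cabinet","knob_grip","shield","red_mill","yellow_mill","green_mill","blue_mill","key_grip"],"side")
A=cv2.imread("pics/s0.png");B=cv2.imread("pics/d0.png")
cv2.imwrite("pics/both0.png",cv2.resize(np.vstack([A,B]),(800,1200))[:, :]) 
st()
E
```

```text
scene cabinet [([0.361, 0.181, 0.001], 0.74), ([0.478, -0.168, 0.049], 0.71)]
scene load_point [([0.469, -0.195, 0.046], 0.88), ([0.437, 0.339, 0.05], 0.59)]
scene knob_grip [([0.579, -0.204, 0.202], 0.86)]
scene shield [([0.601, 0.101, 0.048], 0.4)]
scene pocket_red []
scene pocket_yellow [([0.477, -0.168, 0.051], 0.86), ([0.363, 0.542, 0.003], 0.4)]
scene pocket_green [([0.511, -0.288, 0.051], 0.77)]
scene pocket_blue []
scene red_mill [([0.599, 0.1, 0.049], 0.52)]
scene yellow_mill []
scene green_mill [([0.457, 0.099, 0.048], 0.75)]
scene blue_mill [([0.435, 0.342, 0.052], 0.76), ([0.361, 0.18, -0.002], 0.31)]
scene key_grip [([0.591, 0.31, 0.11], 0.4)]
side cabinet []
side knob_grip [([0.574, -0.202, 0.203], 0.92)]
side shield []
side red_mill [([0.434, 0.347, 0.051], 0.63), ([0.596, 0.1, 0.05], 0.5)]
side yellow_mill []
side green_mill [([0.457, 0.099, 0.051], 0.79), ([0.6, 0.487, 0.001], 0.34)]
side blue_mill [([0.434, 0.347, 0.05], 0.79), ([0.361, 0.181, 0.003], 0.31)]
side key_grip [([0.587, 0.312, 0.114], 0.43), ([0.599, 0.1, 0.048], 0.33)]
t 1.15 [ 0.575  -0.      0.3039] [0.    0.707 0.707 0.   ] F [ 1.6 -0.8 -0.5] w 0.0852 q6 -0.12
```

View pics/s0.png

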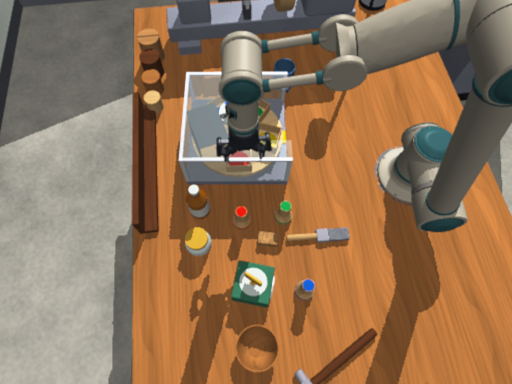

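View pics/d0.png

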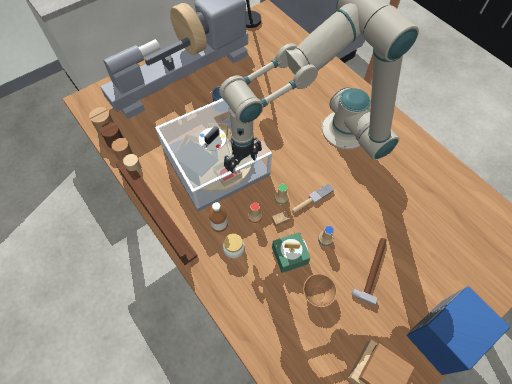

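The scene shows red (241,213), green (285,210) and blue (306,288) mills, the cabinet at the top, the timer at (254,283) and no yellow mill. The arm hides the dial, so I'll look from above with the wrist camera.

drive_tool(targets=[[0, -0.05, 0.02, 0], [0, -0.05, 0.02, 0], [0, -0.05, 0.02, 0], [0, -0.05, 0.02, 0], [0, 0, 0, 0]])

```text
clock: 1.78
position: [0.5754, -0.2038, 0.3853]
ee_rot: [0.002, 0.709, 0.705, 0.0]
contact_force: [0.6, 0.5, -0.9]
width: 0.0853
```

Run:
```python
from h import *
im=shot("wrist","w1"); print(im["intrinsics"],np.round(im["R"],3),-im["R"].T@im["t"])
lm(["cabinet","load_point","knob_grip","shield","pocket_red","pocket_yellow","pocket_green","pocket_blue"],"wrist"); st()
```

```text
[[298.56773469   0.         256.99726899]
 [  0.         298.56773469 193.43240568]
 [  0.           0.           1.        ]] [[ 1.    -0.005  0.004]
 [-0.006 -0.957  0.29 ]
 [ 0.003 -0.29  -0.957]] [ 0.57676034 -0.13033087  0.45634955]
wrist cabinet []
wrist load_point [([0.472, -0.194, 0.052], 0.71)]
wrist knob_grip [([0.574, -0.203, 0.205], 0.62)]
wrist shield []
wrist pocket_red []
wrist pocket_yellow [([0.475, -0.17, 0.05], 0.82)]
wrist pocket_green [([0.509, -0.286, 0.053], 0.77)]
wrist pocket_blue []
t 2.23 [ 0.575  -0.199   0.3837] [-0.     0.707  0.708 -0.   ] F [-0.8 -0.3  0.1] w 0.0852 q6 -0.45
```

View pics/w1.png

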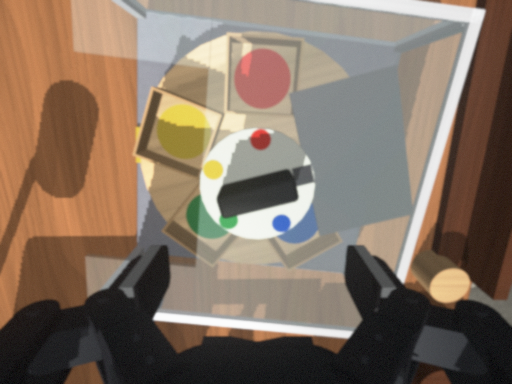

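Wrist view: red pocket (262,78), yellow (183,130), green (207,215), blue (300,225), shield plate on the right (360,150). Grip bar (258,192) points towards the shield. Now I'll compute the angles.

```bash
cat >> h.py <<'E'
def ray(im,uv,z):
    R,t=im["R"],im["t"]; c=-R.T@t
    d=R.T@np.linalg.solve(im["intrinsics"],[uv[0],uv[1],1.]); return c+d*(z-c[2])/d[2]
E
python3 - <<'E'
from h import *
im=cams.get_image("wrist"); C=np.array([.5755,-.203])
for n,uv,z,o in [("r",(261,139),.181,72),("y",(213,169),.181,144),("g",(229,220),.181,216),("b",(281,222),.181,288),("redpad",(262,78),.05,72),("ypad",(183,130),.05,144)]:
    p=ray(im,uv,z)[:2]-C; print(n,p.round(4),round(np.linalg.norm(p),3),(np.degrees(np.arctan2(p[1],p[0]))-o)%360)
for uv in [(478,12),(403,280),(355,332),(155,318),(118,2)]: print(uv,ray(im,uv,.171).round(3))
a,b=ray(im,(218,205),.221),ray(im,(297,184),.221); print("bar",(a+b)/2,a,b,np.degrees(np.arctan2(*(b-a)[1::-1])))
c=im["color"].astype(int); print(cv2.minAreaRect(np.argwhere((c.sum(2)<90)[150:230,200:320]).astype(np.float32)))
E
```

```text
r [0.0046 0.0468] 0.047 12.40047131967249
y [-0.0402  0.019 ] 0.044 10.729886539268364
g [-0.0266 -0.0322] 0.042 14.47882736792775
b [ 0.0247 -0.0343] 0.042 17.764598357247337
redpad [0.0074 0.1088] 0.109 14.122236550731785
ypad [-0.0974  0.044 ] 0.107 11.715109085311497
(478, 12) [ 0.762 -0.052  0.171]
(403, 280) [ 0.735 -0.309  0.171]
(355, 332) [ 0.69  -0.378  0.171]
(155, 318) [ 0.461 -0.358  0.171]
(118, 2) [ 0.461 -0.044  0.171]
bar [ 0.57651585 -0.19688163  0.221     ] [ 0.54416266 -0.2058885   0.221     ] [ 0.60886903 -0.18787476  0.221     ] 15.55678153728686
((0.0, 0.0), (0.0, 0.0), 0.0)
```

drive_tool(targets=[[0, -0.001, 0, 10.5], [0.001, 0, 0, 10.5], [0, 0, 0, 10.5], [0, 0, 0, 10.5], [0, 0, 0, 10.5]])

```text
clock: 2.9
position: [0.5761, -0.2006, 0.3839]
ee_rot: [-0.0, 0.318, 0.948, 0.0]
contact_force: [-0.0, -0.3, -0.5]
width: 0.0854
```

drive_tool(targets=[[0, 0, -0.01, 10.5], [0, 0, -0.01, 10.5], [0, 0, -0.01, 10.5], [0, 0, -0.01, 10.5], [0, 0, -0.01, 10]])

```text
clock: 3.52
position: [0.5761, -0.2006, 0.3336]
ee_rot: [-0.0, -0.129, 0.992, 0.0]
contact_force: [0.3, 0.5, 0.3]
width: 0.0853
```

Run:
```python
from h import *
im=shot("wrist","w2"); st(); lm(["knob_grip"],"wrist"); 
c=im["R"].T@-im["t"]; print(c, np.round(im["R"],3).tolist())
for cam in ["scene","side"]:
    cams.get_image(cam); lm(["pocket_yellow","knob_grip","load_point"],cam)
```

```text
t 3.58 [ 0.5755 -0.2004  0.3321] [-0.001 -0.131  0.991  0.001] F [ 0.1  0.6 -1.3] w 0.0855 q6 -2.28
wrist knob_grip [([0.574, -0.203, 0.206], 0.65)]
[ 0.50631302 -0.21955492  0.40488918] [[-0.256, 0.967, 0.001], [0.925, 0.245, 0.29], [0.28, 0.075, -0.957]]
scene pocket_yellow [([0.477, -0.171, 0.05], 0.72), ([0.508, -0.285, 0.052], 0.31)]
scene knob_grip [([0.579, -0.206, 0.201], 0.7)]
scene load_point [([0.469, -0.195, 0.048], 0.71), ([0.577, -0.202, 0.201], 0.59)]
side pocket_yellow [([0.475, -0.168, 0.048], 0.71), ([0.457, 0.1, 0.047], 0.38)]
side knob_grip [([0.575, -0.208, 0.203], 0.57)]
side load_point [([0.469, -0.199, 0.054], 0.89)]
```

View pics/w2.png

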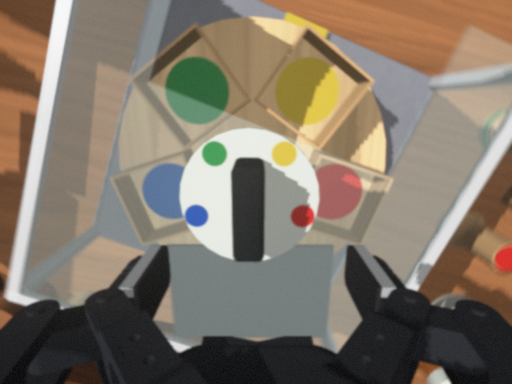

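Wrist view: bar (248,210) lies straight between the fingers, green pocket (197,90), yellow (307,90). The bar is about 3–4 mm to the image left, so I shift -y and descend.

drive_tool(targets=[[0.001, -0.003, -0.015, 0], [0, 0, -0.02, 0], [0, 0, -0.02, 0], [0, 0, -0.017, 0], [0, 0, 0, 0]])

```text
clock: 4.65
position: [0.576, -0.2037, 0.2595]
ee_rot: [-0.002, -0.126, 0.992, 0.001]
contact_force: [0.4, 0.3, 0.0]
width: 0.0856
```

drive_tool(targets=[[0, 0, 0, 0], [0, 0, 0, 0], [0, 0, 0, 0], [0, 0, 0, 0], [0, 0, 0, 0]], jaw=0.01, force=30)

```text
clock: 5.28
position: [0.5778, -0.2062, 0.2629]
ee_rot: [0.001, -0.126, 0.992, -0.003]
contact_force: [1.5, -5.9, 0.5]
width: 0.0218
```

drive_tool(targets=[[0, -0.0015, 0, -9], [0, 0, 0, -10], [0, 0, 0, -10], [0, 0, 0, -10], [0, 0, 0, -10]])

```text
clock: 5.9
position: [0.5775, -0.2078, 0.2629]
ee_rot: [0.002, 0.299, 0.954, -0.002]
contact_force: [-0.7, -5.0, 1.5]
width: 0.0214
```

drive_tool(targets=[[0, 0, 0, -7], [0, 0, 0, 0], [0, 0, 0, 0], [0, 0, 0, 0], [0, 0, 0, 0]])

```text
clock: 6.52
position: [0.5774, -0.2079, 0.2629]
ee_rot: [0.002, 0.354, 0.935, -0.002]
contact_force: [0.7, -6.3, 0.8]
width: 0.0216
```

Run:
```python
from h import *
st()
```

```text
t 6.53 [ 0.5774 -0.2079  0.2629] [ 0.002  0.354  0.935 -0.002] F [ 0.7 -6.3  0.8] w 0.0216 q6 -1.3
```

drive_tool(targets=[[0, 0, 0, 0], [0, 0, 0, 0], [0, 0, 0.02, 0], [0, 0, 0.04, 0], [0, 0, 0.04, 0]], jaw=0.085)

```text
clock: 7.15
position: [0.5769, -0.205, 0.3627]
ee_rot: [-0.0, 0.354, 0.935, 0.0]
contact_force: [0.7, -0.7, -0.1]
width: 0.0851
```

drive_tool(targets=[[-0.02, 0.02, 0, 9], [-0.03, 0.04, 0, 9], [-0.03, 0.06, 0, 9], [-0.02, 0.06, 0, 9], [-0.02, 0.06, 0, 0]])

```text
clock: 7.78
position: [0.4584, 0.0309, 0.3621]
ee_rot: [0.0, 0.048, 0.999, 0.0]
contact_force: [1.1, 1.7, 0.0]
width: 0.0851
```

Run:
```python
from h import *
st()
for cam in ["scene","wrist"]:
    shot(cam,"v3"+cam); lm(["pocket_green","pocket_blue","load_point","knob_grip","green_mill"],cam)
```

```text
t 7.78 [0.4584 0.0309 0.3621] [0.    0.048 0.999 0.   ] F [1.1 1.7 0. ] w 0.0851 q6 -1.56
scene pocket_green [([0.474, -0.198, 0.052], 0.74), ([0.731, 0.044, -0.001], 0.36)]
scene pocket_blue []
scene load_point [([0.469, -0.196, 0.047], 0.7)]
scene knob_grip [([0.576, -0.208, 0.202], 0.97), ([0.522, 0.176, -0.004], 0.28)]
scene green_mill [([0.46, 0.102, 0.051], 0.51)]
wrist pocket_green [([0.468, -0.194, 0.051], 0.63)]
wrist pocket_blue [([0.536, -0.305, 0.053], 0.88)]
wrist load_point [([0.472, -0.193, 0.05], 0.61)]
wrist knob_grip []
wrist green_mill [([0.459, 0.098, 0.051], 0.61), ([0.362, 0.181, 0.0], 0.53)]
```

View pics/v3scene.png

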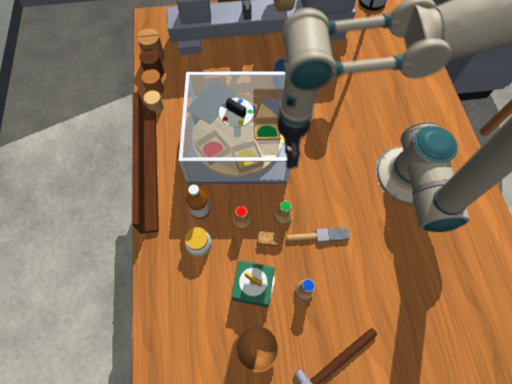

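Scene: green pocket (267,131) is at the opening; the mills haven't moved. Now to grasp the green mill.

drive_tool(targets=[[0, 0.04, 0, 0], [0, 0.029, -0.03, 0], [0, 0, -0.05, 0], [0, 0, -0.05, 0], [0, 0, 0, 0]], jaw=0.07)

```text
clock: 9.0
position: [0.4572, 0.0975, 0.2288]
ee_rot: [-0.005, 0.048, 0.999, -0.0]
contact_force: [-0.3, -0.1, 1.3]
width: 0.0697
```

Run:
```python
from h import *
st(); shot("wrist","w4"); lm(["green_mill"],"wrist")
```

```text
t 9.0 [0.4572 0.0975 0.2288] [-0.005  0.048  0.999 -0.   ] F [-0.3 -0.1  1.3] w 0.0697 q6 -1.41
wrist green_mill [([0.457, 0.097, 0.049], 0.96)]
```

View pics/w4.png

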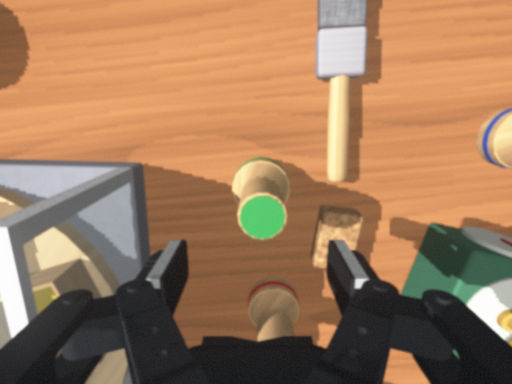

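Wrist: green mill top (262,216) sits between the fingers; brush and block are clear of the finger path.

drive_tool(targets=[[0, 0, -0.04, 0], [0, 0, -0.04, 0], [0, 0, -0.02, 0], [0, 0, 0, 0], [0, 0, 0, 0]])

```text
clock: 9.72
position: [0.4615, 0.098, 0.134]
ee_rot: [0.002, 0.048, 0.999, 0.0]
contact_force: [-0.5, -0.3, 0.7]
width: 0.07
```

drive_tool(targets=[[0, 0, 0, 0], [0, 0, 0, 0], [0, 0, 0, 0], [0, 0, 0.01, 0], [0, 0, 0.04, 0]], jaw=0.02, force=35)

```text
clock: 10.35
position: [0.4574, 0.0978, 0.1806]
ee_rot: [-0.004, 0.048, 0.999, -0.0]
contact_force: [0.8, -0.4, -2.5]
width: 0.0352
```

drive_tool(targets=[[0, 0, 0.05, 0], [0, 0, 0.05, 0], [0, 0, 0.05, 0], [0.003, -0.05, 0.01, 0], [0.003, -0.05, 0, 0]])

```text
clock: 10.98
position: [0.4655, -0.0027, 0.3435]
ee_rot: [0.001, 0.047, 0.999, -0.0]
contact_force: [-0.0, 0.7, -2.6]
width: 0.0351
```

drive_tool(targets=[[0.003, -0.05, 0, 0], [0.003, -0.05, 0, 0], [0.002, -0.05, 0, 0], [0, -0.043, 0, 0], [0, 0, 0, 0]])

```text
clock: 11.6
position: [0.4731, -0.1978, 0.3413]
ee_rot: [-0.001, 0.05, 0.999, -0.0]
contact_force: [-0.7, 0.9, -3.3]
width: 0.0353
```

Run:
```python
from h import *
st(); shot("wrist","w5"); lm(["green_mill","pocket_green","load_point"],"wrist")
cams.get_image("side"); lm(["green_mill","pocket_green","load_point"],"side")
```

```text
t 11.6 [ 0.4731 -0.1978  0.3413] [-0.001  0.05   0.999 -0.   ] F [-0.7  0.9 -3.3] w 0.0353 q6 -2.0
wrist green_mill [([0.471, -0.198, 0.26], 0.88)]
wrist pocket_green [([0.472, -0.195, 0.053], 0.76), ([0.555, -0.105, 0.051], 0.32)]
wrist load_point [([0.473, -0.195, 0.052], 0.88)]
side green_mill [([0.468, -0.193, 0.258], 0.56), ([0.365, 0.544, -0.0], 0.32)]
side pocket_green [([0.472, -0.199, 0.051], 0.55), ([0.471, -0.197, 0.049], 0.21)]
side load_point [([0.469, -0.198, 0.05], 0.73)]
```

View pics/w5.png

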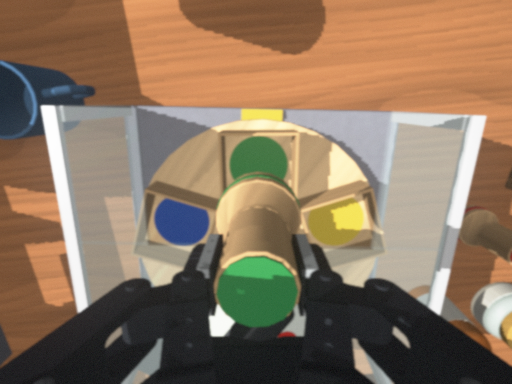

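Wrist: green mill held (258,290), aligned with the green pocket pad (258,160); lowering.

drive_tool(targets=[[-0.001, 0.001, -0.04, 0], [0, 0, -0.04, 0], [0, 0, -0.04, 0], [0, 0, -0.02, 0], [0, 0, -0.012, 0]])

```text
clock: 12.62
position: [0.4724, -0.1933, 0.189]
ee_rot: [-0.001, 0.048, 0.999, 0.0]
contact_force: [-0.1, 0.1, -0.8]
width: 0.0352
```

drive_tool(targets=[[0, 0, -0.004, 0], [0, 0, -0.002, 0], [0, 0, 0, 0], [0, 0, 0, 0], [0, 0, 0, 0]])

```text
clock: 13.25
position: [0.4727, -0.1941, 0.1843]
ee_rot: [0.0, 0.048, 0.999, -0.0]
contact_force: [0.9, -0.7, -2.4]
width: 0.0353
```

drive_tool(targets=[[0, 0, -0.002, 0], [0, 0, -0.001, 0], [0, 0, -0.001, 0], [0, 0, 0, 0], [0, 0, 0, 0]])

```text
clock: 13.88
position: [0.4731, -0.1948, 0.1828]
ee_rot: [0.001, 0.048, 0.999, -0.001]
contact_force: [-3.3, 1.9, 14.5]
width: 0.0356
```

drive_tool(targets=[[0, 0, 0, 0], [0, 0, 0, 0], [0, 0, 0.02, 0], [0, 0, 0.06, 0], [0, 0, 0.06, 0]], jaw=0.07)

```text
clock: 14.5
position: [0.4724, -0.1939, 0.3207]
ee_rot: [-0.001, 0.048, 0.999, 0.001]
contact_force: [1.3, -0.6, -0.6]
width: 0.0701
```

drive_tool(targets=[[0, 0, 0.03, -9], [0.034, -0.004, 0, -9], [0.035, -0.004, 0, -9], [0.035, -0.004, 0, -9], [0, 0, 0, 0]])

```text
clock: 15.12
position: [0.5785, -0.2063, 0.3484]
ee_rot: [-0.0, 0.354, 0.935, 0.0]
contact_force: [-0.8, 0.2, 0.4]
width: 0.0697
```

Run:
```python
from h import *
st(); shot("side","d6",(150,80,300,220),4); lm(["green_mill","pocket_green","knob_grip"],"side")
cams.get_image("wrist"); lm(["green_mill","pocket_green","pocket_blue","knob_grip"],"wrist")
```

```text
t 15.12 [ 0.5785 -0.2063  0.3484] [-0.     0.354  0.935  0.   ] F [-0.8  0.2  0.4] w 0.0697 q6 -1.3
side green_mill [([0.437, 0.349, 0.052], 0.65), ([0.471, -0.193, 0.097], 0.58)]
side pocket_green [([0.472, -0.198, 0.052], 0.89)]
side knob_grip [([0.575, -0.207, 0.202], 0.6)]
wrist green_mill [([0.471, -0.197, 0.1], 0.76)]
wrist pocket_green []
wrist pocket_blue [([0.538, -0.306, 0.052], 0.82)]
wrist knob_grip []
```

View pics/d6.png

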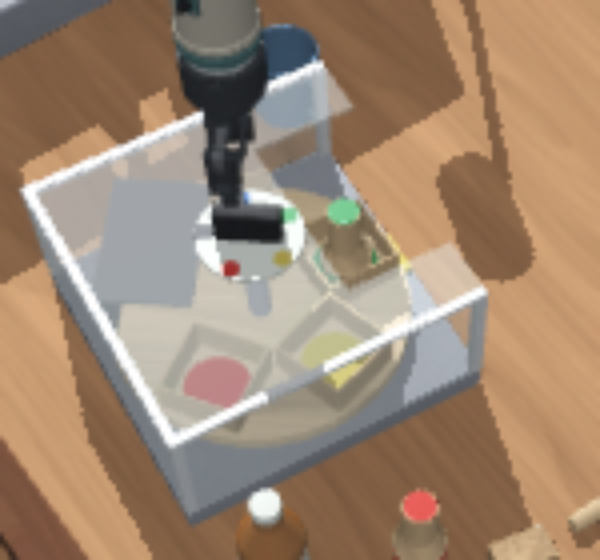

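Side crop: green mill stands upright in the green pocket (343,215). Next I turn -72° for blue.

drive_tool(targets=[[-0.001, 0, -0.03, 0], [0, 0, -0.03, 0], [0, 0, -0.02, 0], [0, 0, -0.008, 0], [0, 0, 0, 0]])

```text
clock: 16.2
position: [0.5754, -0.206, 0.262]
ee_rot: [-0.0, 0.354, 0.935, 0.0]
contact_force: [-0.1, 0.0, 0.3]
width: 0.0704
```

drive_tool(targets=[[0, 0, 0, 0], [0, 0, 0, 0], [0, 0, 0, 0], [0, 0, 0, 0], [0, 0, 0, 0]], jaw=0.01, force=30)

```text
clock: 16.82
position: [0.5755, -0.2065, 0.2628]
ee_rot: [0.001, 0.354, 0.935, -0.0]
contact_force: [-2.1, -2.0, 5.5]
width: 0.0214
```

drive_tool(targets=[[0, 0, 0, -9], [0, 0, 0, -10], [0, 0, 0, -10], [0, 0, 0, -10], [0, 0, 0, -10]])

```text
clock: 17.45
position: [0.576, -0.2063, 0.2628]
ee_rot: [0.001, 0.712, 0.702, 0.0]
contact_force: [-0.4, -0.7, 5.4]
width: 0.0217
```

drive_tool(targets=[[0, 0, 0, -10], [0, 0, 0, -9], [0, 0, 0, -4], [0, 0, 0, 0], [0, 0, 0, 0]])

```text
clock: 18.08
position: [0.5762, -0.2063, 0.2628]
ee_rot: [0.001, 0.836, 0.548, 0.001]
contact_force: [0.4, -1.2, 5.2]
width: 0.0212
```

drive_tool(targets=[[0, 0, 0, 0], [0, 0, 0, 0], [0, 0, 0.02, 0], [0, 0, 0.04, 0], [0, 0, 0.04, 0]], jaw=0.07)

```text
clock: 18.7
position: [0.5754, -0.2058, 0.3622]
ee_rot: [-0.001, 0.836, 0.548, -0.0]
contact_force: [0.3, -0.6, -0.6]
width: 0.0699
```

drive_tool(targets=[[-0.01, 0.04, 0, 10], [-0.015, 0.055, 0, 10], [-0.015, 0.055, 0, 10], [-0.015, 0.055, 0, 10], [-0.015, 0.055, 0, 10]])

```text
clock: 19.32
position: [0.5047, 0.0558, 0.3616]
ee_rot: [-0.0, 0.524, 0.852, 0.0]
contact_force: [0.4, 0.4, 0.4]
width: 0.0701
```

drive_tool(targets=[[-0.015, 0.055, 0, 10], [-0.015, 0.055, -0.02, 10], [-0.015, 0.055, -0.03, 10], [-0.015, 0.055, -0.03, 10], [-0.01, 0.05, -0.03, 10]])

```text
clock: 19.95
position: [0.4354, 0.3226, 0.2528]
ee_rot: [0.0, 0.114, 0.993, 0.0]
contact_force: [0.7, 0.1, -0.6]
width: 0.0701
```

drive_tool(targets=[[0, 0.021, -0.015, 8], [0, 0, 0, 0], [0, 0, 0, 0], [0, 0, 0, 0], [0, 0, 0, 0]])

```text
clock: 20.58
position: [0.4369, 0.341, 0.2395]
ee_rot: [0.001, 0.049, 0.999, 0.0]
contact_force: [-0.2, 0.8, -0.2]
width: 0.0701
```

Run:
```python
from h import *
st(); shot("wrist","w7"); lm(["blue_mill","key_grip"],"wrist")
cams.get_image("scene"); lm(["blue_mill","red_mill","green_mill","pocket_blue","load_point","knob_grip"],"scene")
```

```text
t 20.57 [0.4369 0.341  0.2395] [0.001 0.049 0.999 0.   ] F [-0.2  0.8 -0.2] w 0.0701 q6 -0.94
wrist blue_mill [([0.437, 0.337, 0.049], 0.66)]
wrist key_grip []
scene blue_mill [([0.438, 0.342, 0.051], 0.82)]
scene red_mill [([0.6, 0.104, 0.05], 0.72)]
scene green_mill []
scene pocket_blue [([0.473, -0.196, 0.046], 0.91)]
scene load_point [([0.596, 0.103, 0.05], 0.73), ([0.468, -0.196, 0.047], 0.57)]
scene knob_grip [([0.578, -0.206, 0.204], 0.83)]
```

drive_tool(targets=[[0, 0, -0.04, 0], [0, 0, -0.04, 0], [0, 0, -0.028, 0], [0, 0, 0, 0], [0, 0, 0, 0]])

```text
clock: 21.7
position: [0.4372, 0.3422, 0.1317]
ee_rot: [0.001, 0.048, 0.999, 0.001]
contact_force: [0.1, 0.0, 1.1]
width: 0.0696
```

drive_tool(targets=[[0, 0, 0, 0], [0, 0, 0, 0], [0, 0, 0, 0], [0, 0, 0.01, 0], [0, 0, 0.04, 0]], jaw=0.02, force=35)

```text
clock: 22.32
position: [0.4346, 0.3405, 0.179]
ee_rot: [-0.003, 0.048, 0.999, -0.002]
contact_force: [0.7, 0.2, -2.6]
width: 0.0353
```

drive_tool(targets=[[0, 0, 0.05, 0], [0, 0, 0.05, 0], [0, 0, 0.05, 0], [0.003, -0.05, 0.01, 0], [0.003, -0.05, 0, 0]])

```text
clock: 22.95
position: [0.4424, 0.2409, 0.3422]
ee_rot: [0.001, 0.047, 0.999, 0.0]
contact_force: [1.5, 0.3, -2.8]
width: 0.0349
```

drive_tool(targets=[[0.003, -0.055, 0, 0], [0.003, -0.055, 0, 0], [0.003, -0.055, 0, 0], [0.003, -0.055, 0, 0], [0.003, -0.055, 0, 0]])

```text
clock: 23.58
position: [0.4567, -0.035, 0.3408]
ee_rot: [-0.0, 0.048, 0.999, 0.0]
contact_force: [0.9, 1.0, -3.2]
width: 0.0351
```

drive_tool(targets=[[0.003, -0.055, 0, 0], [0.003, -0.055, 0, 0], [0.003, -0.04, 0, 0], [0.003, -0.013, 0, 0], [0, 0, 0, 0]])

```text
clock: 24.2
position: [0.4693, -0.1964, 0.3404]
ee_rot: [-0.0, 0.049, 0.999, 0.001]
contact_force: [-0.4, 0.8, -2.6]
width: 0.0349
```

Run:
```python
from h import *
st(); shot("wrist","w8"); lm(["blue_mill","pocket_blue","load_point"],"wrist")
```

```text
t 24.2 [ 0.4693 -0.1964  0.3404] [-0.     0.049  0.999  0.001] F [-0.4  0.8 -2.6] w 0.0349 q6 -2.01
wrist blue_mill [([0.468, -0.204, 0.257], 0.94)]
wrist pocket_blue [([0.476, -0.198, 0.055], 0.6)]
wrist load_point [([0.472, -0.192, 0.049], 0.91)]
```

View pics/w8.png

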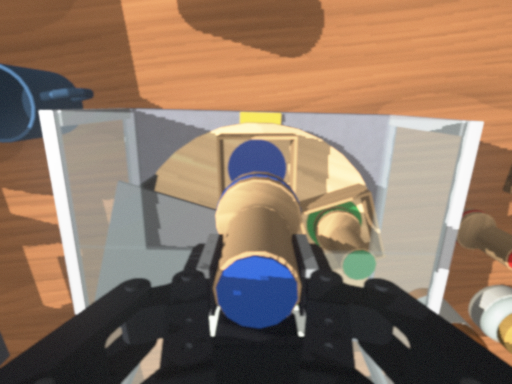

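Blue mill (258,290) lines up with the blue pocket (257,160); the green mill stands in its pocket on the right. Lowering.

drive_tool(targets=[[0.002, 0, -0.04, 0], [0, 0, -0.04, 0], [0, 0, -0.04, 0], [0, 0, -0.02, 0], [0, 0, -0.012, 0]])

```text
clock: 25.02
position: [0.4712, -0.195, 0.1879]
ee_rot: [-0.001, 0.047, 0.999, 0.0]
contact_force: [0.8, -0.2, -1.4]
width: 0.0351
```

drive_tool(targets=[[0, 0, -0.004, 0], [0, 0, -0.002, 0], [0, 0, -0.001, 0], [0, 0, 0, 0], [0, 0, 0, 0]])

```text
clock: 25.65
position: [0.4717, -0.1965, 0.1821]
ee_rot: [0.0, 0.048, 0.999, -0.0]
contact_force: [-0.4, 0.5, -1.5]
width: 0.0351
```

drive_tool(targets=[[0, 0, -0.001, 0], [0, 0, -0.001, 0], [0, 0, -0.001, 0], [0, 0, 0, 0], [0, 0, 0, 0]])

```text
clock: 26.28
position: [0.4721, -0.1973, 0.1815]
ee_rot: [0.002, 0.048, 0.999, -0.001]
contact_force: [-4.7, 0.8, 14.6]
width: 0.035
```

drive_tool(targets=[[0, 0, 0, 0], [0, 0, 0, 0], [0, 0, 0.02, 0], [0, 0, 0.06, 0], [0, 0, 0.06, 0]], jaw=0.07)

```text
clock: 26.9
position: [0.4716, -0.1964, 0.3197]
ee_rot: [-0.0, 0.048, 0.999, 0.0]
contact_force: [1.4, 0.1, -0.0]
width: 0.0703
```

drive_tool(targets=[[0, 0, 0.035, -10], [0, 0, 0, -10], [0.015, -0.002, 0, -10], [0.015, -0.002, 0, -10], [0.015, -0.002, 0, -10]])

```text
clock: 27.52
position: [0.5173, -0.2026, 0.3535]
ee_rot: [0.0, 0.468, 0.884, 0.0]
contact_force: [-0.5, 0.2, -0.3]
width: 0.0699
```

drive_tool(targets=[[0.02, -0.002, 0, -10], [0.02, -0.002, 0, -10], [0.02, 0, 0, -10], [0, 0, 0, -10], [0, 0, 0, -10]])

```text
clock: 28.15
position: [0.5772, -0.2065, 0.353]
ee_rot: [-0.0, 0.798, 0.603, 0.0]
contact_force: [0.6, -0.3, 0.0]
width: 0.0699
```

drive_tool(targets=[[0, 0, 0, -8], [0, 0, 0, 0], [0, 0, 0, 0], [0, 0, 0, 0], [0, 0, 0, 0]])

```text
clock: 28.78
position: [0.5765, -0.2063, 0.3537]
ee_rot: [0.0, 0.836, 0.549, 0.0]
contact_force: [-0.0, -0.1, -0.6]
width: 0.0701
```

Run:
```python
from h import *
st(); shot("wrist","w9"); lm(["blue_mill","pocket_red","knob_grip"],"wrist")
shot("side","d9"); lm(["blue_mill","green_mill","pocket_red","red_mill"],"side")
```

```text
t 28.77 [ 0.5765 -0.2063  0.3537] [0.    0.836 0.549 0.   ] F [-0.  -0.1 -0.6] w 0.0701 q6 -0.05
wrist blue_mill [([0.47, -0.205, 0.1], 0.71)]
wrist pocket_red []
wrist knob_grip [([0.577, -0.205, 0.207], 0.78)]
side blue_mill [([0.468, -0.196, 0.104], 0.7)]
side green_mill []
side pocket_red [([0.597, 0.099, 0.051], 0.6), ([0.521, 0.171, -0.003], 0.42)]
side red_mill [([0.598, 0.102, 0.05], 0.55)]
```

View pics/w9.png

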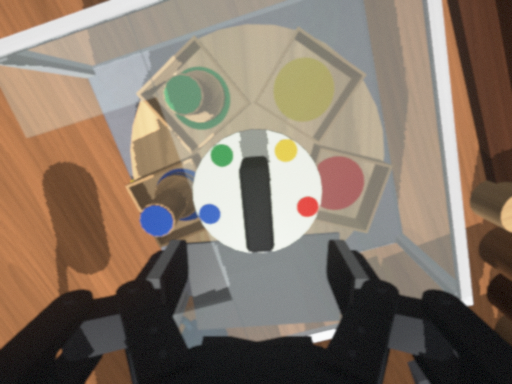

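Wrist: blue and green mills stand in their pockets (178,195), (200,97); the bar (257,205) is centred between the fingers. Red pocket (337,183) needs -144°.

drive_tool(targets=[[0, 0, -0.03, 0], [0, 0, -0.03, 0], [0, 0, -0.02, 0], [0, 0, -0.012, 0], [0, 0, 0, 0]])

```text
clock: 29.85
position: [0.5762, -0.2062, 0.2611]
ee_rot: [-0.001, 0.836, 0.548, -0.0]
contact_force: [0.3, -0.4, -0.2]
width: 0.0698
```

drive_tool(targets=[[0, 0, 0, 0], [0, 0, 0, 0], [0, 0, 0, 0], [0, 0, 0, 0], [0, 0, 0, 0]], jaw=0.01, force=30)

```text
clock: 30.48
position: [0.5765, -0.2059, 0.2628]
ee_rot: [0.0, 0.836, 0.548, 0.001]
contact_force: [-1.3, 1.0, 5.7]
width: 0.0218
```

drive_tool(targets=[[0, 0, 0, -9], [0, 0, 0, -10], [0, 0, 0, -10], [0, 0, 0, -10], [0, 0, 0, -10]])

```text
clock: 31.1
position: [0.5771, -0.2066, 0.2628]
ee_rot: [0.001, 0.989, 0.149, 0.001]
contact_force: [-0.1, 0.1, 4.9]
width: 0.0215
```

drive_tool(targets=[[0, 0, 0, -10], [0, 0, 0, -10], [0, 0, 0, -10], [0, 0, 0, -10], [0, 0, 0, -10]])

```text
clock: 31.72
position: [0.577, -0.2074, 0.2628]
ee_rot: [0.001, 0.959, -0.282, 0.001]
contact_force: [-0.4, -2.6, 5.0]
width: 0.0217
```

drive_tool(targets=[[0, 0, 0, -10], [0, 0, 0, -10], [0, 0, 0, -10], [0, 0, 0, -10], [0, 0, 0, -5]])

```text
clock: 32.35
position: [0.5763, -0.2079, 0.2628]
ee_rot: [0.001, 0.779, -0.627, 0.001]
contact_force: [-1.8, -4.1, 4.1]
width: 0.0217
```

drive_tool(targets=[[0, 0, 0, 0], [0, 0, 0, 0], [0, 0, 0, 0], [0, 0, 0, 0], [0, 0, 0, 0]])

```text
clock: 32.98
position: [0.5763, -0.2079, 0.2628]
ee_rot: [0.001, 0.78, -0.626, 0.001]
contact_force: [-3.0, -3.6, 5.4]
width: 0.0215
```

drive_tool(targets=[[0, 0, 0, 0], [0, 0, 0, 0], [0, 0, 0.02, 0], [0, 0, 0.04, 0], [0, 0, 0.04, 10]], jaw=0.07)

```text
clock: 33.6
position: [0.5765, -0.2059, 0.362]
ee_rot: [-0.0, 0.833, -0.553, -0.001]
contact_force: [1.1, 0.6, 0.2]
width: 0.0703
```

drive_tool(targets=[[0, 0.01, 0, 10.5], [0, 0.01, 0, 10.5], [0, 0.01, 0, 10.5], [0, 0.01, 0, 10.5], [0, 0.01, 0, 10.5]])

```text
clock: 34.22
position: [0.5765, -0.1556, 0.3612]
ee_rot: [-0.0, 0.992, -0.127, -0.0]
contact_force: [-0.3, -0.0, 0.4]
width: 0.0702
```

drive_tool(targets=[[0, 0.01, 0, 10.5], [0, 0.01, 0, 10.5], [0, 0.01, 0, 10.5], [0, 0.01, 0, 10.5], [0, 0.01, 0, 10.5]])

```text
clock: 34.85
position: [0.5765, -0.1056, 0.3612]
ee_rot: [-0.0, 0.946, 0.325, -0.0]
contact_force: [-0.2, -1.0, 0.0]
width: 0.0701
```

drive_tool(targets=[[0, 0.02, 0, 10.5], [0, 0.02, 0, 10.5], [0, 0.02, 0, 10.5], [0.003, 0.02, 0, 10.5], [0.004, 0.02, 0, 10.5]])

```text
clock: 35.48
position: [0.5835, -0.0052, 0.3613]
ee_rot: [-0.0, 0.705, 0.71, 0.0]
contact_force: [0.1, 0.1, 0.1]
width: 0.0701
```

drive_tool(targets=[[0.004, 0.02, 0, 10.5], [0.004, 0.02, -0.02, 10.5], [0.004, 0.02, -0.03, 10.5], [0.002, 0.02, -0.03, 10.5], [0.002, 0.02, -0.03, 10.5]])

```text
clock: 36.1
position: [0.5994, 0.0948, 0.2504]
ee_rot: [-0.0, 0.318, 0.948, 0.0]
contact_force: [0.1, -0.5, -0.2]
width: 0.07
```

Run:
```python
from h import *
st(); cams.get_image("scene"); lm(["red_mill","pocket_red","load_point","knob_grip"],"scene")
cams.get_image("wrist"); lm(["red_mill","pocket_red","load_point"],"wrist")
cams.get_image("side"); lm(["red_mill","pocket_red"],"side")
```

```text
t 36.1 [0.5994 0.0948 0.2504] [-0.     0.318  0.948  0.   ] F [ 0.1 -0.5 -0.2] w 0.07 q6 -0.88
scene red_mill [([0.741, 0.155, -0.005], 0.64), ([0.6, 0.104, 0.048], 0.63)]
scene pocket_red [([0.472, -0.196, 0.055], 0.86)]
scene load_point [([0.47, -0.193, 0.048], 0.58)]
scene knob_grip []
wrist red_mill [([0.595, 0.104, 0.05], 0.64)]
wrist pocket_red []
wrist load_point []
side red_mill [([0.597, 0.098, 0.052], 0.62)]
side pocket_red [([0.474, -0.195, 0.049], 0.65)]
```

drive_tool(targets=[[-0.001, 0.007, 0, 10], [0, 0, -0.01, 10], [0, 0, 0, 10], [0, 0, 0, 2], [0, 0, 0, 0]])

```text
clock: 37.33
position: [0.5986, 0.1006, 0.242]
ee_rot: [0.0, 0.049, 0.999, 0.0]
contact_force: [0.2, 0.3, -0.0]
width: 0.0698
```

Run:
```python
from h import *
st(); shot("wrist","w10"); lm(["red_mill"],"wrist")
```

```text
t 37.33 [0.5986 0.1006 0.242 ] [0.    0.049 0.999 0.   ] F [ 0.2  0.3 -0. ] w 0.0698 q6 -1.42
wrist red_mill [([0.596, 0.1, 0.053], 0.64)]
```

View pics/w10.png

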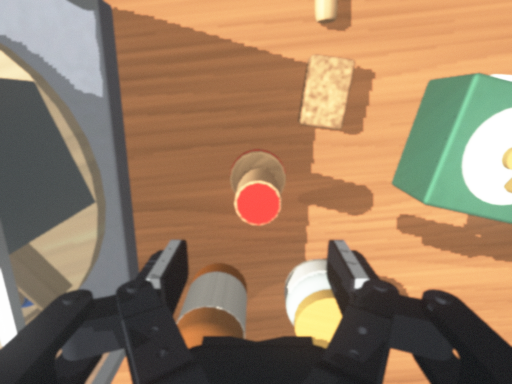

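Wrist: red mill top (257,203) between the fingers; bottle and jar are about 14 cm behind, outside the descent path.

drive_tool(targets=[[-0.001, 0, -0.04, 0], [0, 0, -0.04, 0], [0, 0, -0.031, 0], [0, 0, 0, 0], [0, 0, 0, 0]])

```text
clock: 38.05
position: [0.5984, 0.1008, 0.1319]
ee_rot: [0.001, 0.048, 0.999, 0.0]
contact_force: [-0.2, -0.4, 0.1]
width: 0.07
```

drive_tool(targets=[[0, 0, 0, 0], [0, 0, 0, 0], [0, 0, 0, 0], [0, 0, 0.01, 0], [0, 0, 0.04, 0]], jaw=0.02, force=35)

```text
clock: 38.67
position: [0.5954, 0.1005, 0.1788]
ee_rot: [-0.004, 0.048, 0.999, -0.0]
contact_force: [0.4, 0.3, -2.0]
width: 0.0349
```

drive_tool(targets=[[0, 0, 0.05, 0], [0, 0, 0.05, 0], [-0.02, 0, 0.05, 0], [-0.03, -0.04, 0.01, 0], [-0.03, -0.05, 0, 0]])

```text
clock: 39.3
position: [0.5169, 0.0104, 0.3423]
ee_rot: [0.002, 0.047, 0.999, -0.0]
contact_force: [0.6, -1.1, -1.6]
width: 0.0352
```

drive_tool(targets=[[-0.03, -0.05, 0, 0], [-0.016, -0.05, 0, 0], [0, -0.05, 0, 0], [0, -0.05, 0, 0], [0, -0.007, 0, 0]])

```text
clock: 39.92
position: [0.471, -0.1992, 0.3405]
ee_rot: [-0.0, 0.05, 0.999, -0.0]
contact_force: [-0.9, 0.6, -1.6]
width: 0.0353
```

Run:
```python
from h import *
st(); shot("wrist","w11"); lm(["red_mill","pocket_red","load_point"],"wrist")
```

```text
t 39.92 [ 0.471  -0.1992  0.3405] [-0.     0.05   0.999 -0.   ] F [-0.9  0.6 -1.6] w 0.0353 q6 -2.01
wrist red_mill [([0.469, -0.2, 0.259], 0.55)]
wrist pocket_red [([0.474, -0.197, 0.049], 0.66)]
wrist load_point [([0.371, -0.455, -0.002], 0.71), ([0.472, -0.193, 0.051], 0.59)]
```

View pics/w11.png

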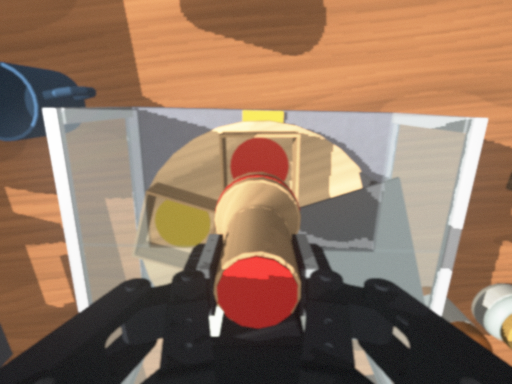

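Red mill (258,290) is aligned with the red pocket (259,160). Lowering.

drive_tool(targets=[[0.001, 0.002, -0.04, 0], [0, 0, -0.04, 0], [0, 0, -0.04, 0], [0, 0, -0.02, 0], [0, 0, -0.012, 0]])

```text
clock: 40.75
position: [0.4722, -0.1926, 0.1879]
ee_rot: [-0.001, 0.047, 0.999, 0.001]
contact_force: [-0.9, -0.4, -1.4]
width: 0.0354
```

drive_tool(targets=[[0, 0, -0.004, 0], [0, 0, -0.002, 0], [0, 0, -0.002, 0], [0, 0, -0.001, 0], [0, 0, 0, 0]])

```text
clock: 41.38
position: [0.4725, -0.1944, 0.1799]
ee_rot: [0.0, 0.048, 0.999, -0.0]
contact_force: [0.4, 0.3, -1.7]
width: 0.0353
```

drive_tool(targets=[[0, 0, -0.001, 0], [0, 0, -0.001, 0], [0, 0, -0.001, 0], [0, 0, 0, 0], [0, 0, 0, 0]])

```text
clock: 42.0
position: [0.4725, -0.1943, 0.1767]
ee_rot: [0.0, 0.048, 0.999, 0.0]
contact_force: [0.1, 1.2, -2.0]
width: 0.0353
```

Run:
```python
from h import *
st(); shot("side","d12",(150,80,300,220),4); lm(["red_mill"],"side")
cams.get_image("wrist"); lm(["red_mill"],"wrist"); st()
```

```text
t 42.0 [ 0.4725 -0.1943  0.1767] [0.    0.048 0.999 0.   ] F [ 0.1  1.2 -2. ] w 0.0353 q6 -2.0
side red_mill [([0.468, -0.195, 0.102], 0.54)]
wrist red_mill []
t 42.2 [ 0.4724 -0.1943  0.1767] [0.    0.048 0.999 0.   ] F [-0.4  0.3 -2.1] w 0.0354 q6 -2.0
```

View pics/d12.png

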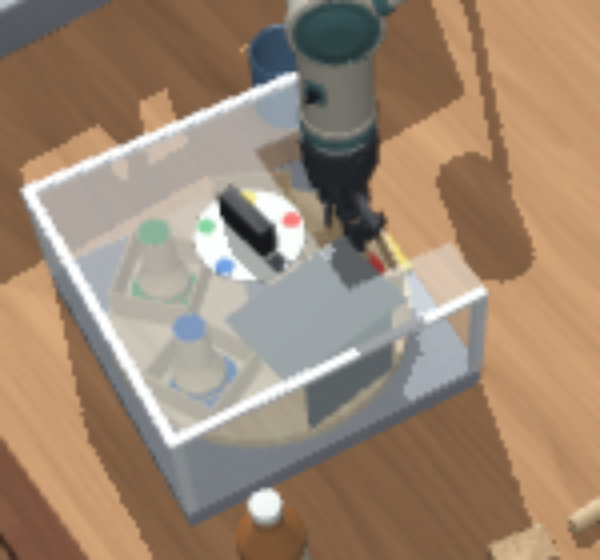

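Side crop: red mill is in its pocket region (375,262); the shield plate lies close to the +y finger. I'll finish touching down and open only slightly.

drive_tool(targets=[[0, 0, -0.001, 0], [0, 0, -0.001, 0], [0, 0, 0, 0], [0, 0, 0, 0], [0, 0, 0, 0]])

```text
clock: 42.82
position: [0.4727, -0.1944, 0.1752]
ee_rot: [0.0, 0.048, 0.999, -0.0]
contact_force: [0.3, 0.2, 5.5]
width: 0.0354
```

drive_tool(targets=[[0, 0, 0, 0], [0, 0, 0, 0], [0, 0, 0, 0], [0, 0, 0.02, 0], [0, 0, 0.06, 0]], jaw=0.05)

```text
clock: 43.45
position: [0.4708, -0.1935, 0.2525]
ee_rot: [-0.004, 0.048, 0.999, 0.002]
contact_force: [1.3, -0.1, 0.1]
width: 0.05
```

drive_tool(targets=[[0, 0, 0.06, 0], [0, 0, 0.03, -10], [0.02, -0.002, 0, -10], [0.02, -0.002, 0, -10], [0.02, -0.002, 0, -10]], jaw=0.07)

```text
clock: 44.08
position: [0.5329, -0.2003, 0.3446]
ee_rot: [-0.0, 0.389, 0.921, 0.0]
contact_force: [1.0, -0.7, 0.8]
width: 0.0702
```

drive_tool(targets=[[0.02, -0.003, 0, -10], [0.02, -0.003, 0, -10], [0.004, 0, 0, -10], [0, 0, 0, -2], [0, 0, 0, 0]])

```text
clock: 44.7
position: [0.5761, -0.2062, 0.3445]
ee_rot: [-0.0, 0.625, 0.78, -0.0]
contact_force: [-0.4, -0.4, 0.5]
width: 0.0696
```

Run:
```python
from h import *
st(); shot("wrist","w13"); lm(["red_mill","blue_mill","green_mill","knob_grip"],"wrist")
cams.get_image("side"); lm(["red_mill","blue_mill","green_mill"],"side")
```

```text
t 44.7 [ 0.5761 -0.2062  0.3445] [-0.     0.625  0.78  -0.   ] F [-0.4 -0.4  0.5] w 0.0696 q6 -0.68
wrist red_mill [([0.476, -0.195, 0.103], 0.93)]
wrist blue_mill []
wrist green_mill []
wrist knob_grip [([0.575, -0.202, 0.204], 0.88)]
side red_mill [([0.476, -0.191, 0.098], 0.53)]
side blue_mill [([0.589, 0.313, 0.114], 0.66), ([0.477, -0.194, 0.1], 0.37)]
side green_mill [([0.576, -0.205, 0.199], 0.37)]
```

View pics/w13.png

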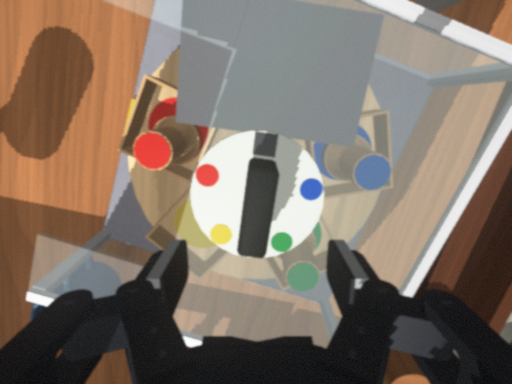

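All three mills stand in their pockets: red (165,140), blue (355,165), green (300,265). Next I grip the bar and turn +72° so the shield closes the opening.

drive_tool(targets=[[0, 0, -0.03, 0], [0, 0, -0.03, 0], [0, 0, -0.02, 0], [0, 0, -0.002, 0], [0, 0, 0, 0]])

```text
clock: 45.78
position: [0.5768, -0.2065, 0.2634]
ee_rot: [0.001, 0.626, 0.78, 0.0]
contact_force: [-0.9, 0.1, 0.6]
width: 0.0699
```

drive_tool(targets=[[0, 0, 0, 0], [0, 0, 0, 0], [0, 0, 0, 0], [0, 0, 0, 0], [0, 0, 0, 0]], jaw=0.01, force=30)

```text
clock: 46.4
position: [0.5763, -0.2078, 0.2638]
ee_rot: [0.001, 0.626, 0.78, -0.001]
contact_force: [-2.4, -5.2, 5.1]
width: 0.0213
```

drive_tool(targets=[[0, 0, 0, 9], [0, 0, 0, 10], [0, 0, 0, 10], [0, 0, 0, 10], [0, 0, 0, 10]])

```text
clock: 47.02
position: [0.5769, -0.2073, 0.2638]
ee_rot: [0.001, 0.244, 0.97, -0.001]
contact_force: [-1.2, -3.1, 5.1]
width: 0.0213
```

drive_tool(targets=[[0, 0, 0, 10], [0, 0, 0, 9], [0, 0, 0, 4], [0, 0, 0, 0], [0, 0, 0, 0]])

```text
clock: 47.65
position: [0.577, -0.207, 0.2638]
ee_rot: [0.001, 0.048, 0.999, -0.001]
contact_force: [-1.0, -1.6, 5.7]
width: 0.0214
```

drive_tool(targets=[[0, 0, 0, 0], [0, 0, 0, 0], [0, 0, 0.02, 0], [0, 0, 0.06, 0], [-0.05, 0.005, 0.06, 0]], jaw=0.07)

```text
clock: 48.28
position: [0.5381, -0.2025, 0.3913]
ee_rot: [0.001, 0.047, 0.999, 0.0]
contact_force: [-0.7, -0.2, 0.7]
width: 0.0698
```

Run:
```python
from h import *
st(); im=shot("wrist","w14"); lm(["shield","load_point"],"wrist")
np.savez("w14.npz",K=im["intrinsics"],R=im["R"],t=im["t"])
```

```text
t 48.27 [ 0.5381 -0.2025  0.3913] [0.001 0.047 0.999 0.   ] F [-0.7 -0.2  0.7] w 0.0698 q6 -1.96
wrist shield []
wrist load_point []
```

View pics/w14.png

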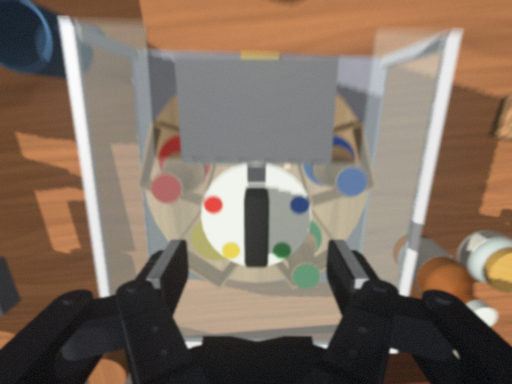

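The shield (258,108) faces the opening with its front edge near the yellow strip (261,55). I'll measure its angle against the cabinet's.

Run:
```python
from h import *
im=dict(np.load("w14.npz")); im["intrinsics"]=im["K"]
P=lambda uv,z: ray(im,uv,z)[:2]
ang=lambda a,b: round(np.degrees(np.arctan2(*(b-a)[::-1])),2)
g=cv2.cvtColor(cv2.imread("pics/w14.png"),cv2.COLOR_BGR2GRAY)
for s in cv2.createLineSegmentDetector().detect(g)[0][:,0]:
    L=np.hypot(s[2]-s[0],s[3]-s[1])
    if L>70: a,b=P(s[:2],.165),P(s[2:],.165); print(s.round(),a.round(3),b.round(3),"ang",ang(a,b))
```

```text
[244. 266. 244. 187.] [ 0.639 -0.226] [ 0.548 -0.217] ang 174.02
[269. 191. 267. 267.] [ 0.554 -0.192] [ 0.643 -0.2  ] ang -5.69
[ 57.  15.  79. 160.] [ 0.376 -0.364] [ 0.504 -0.378] ang -6.59
[ 85. 201.  99. 294.] [ 0.547 -0.384] [ 0.66  -0.398] ang -7.1
[409. 293. 462.  29.] [ 0.694 -0.04 ] [ 0.421 -0.007] ang 172.98
[108. 293.  73.  28.] [ 0.66  -0.387] [ 0.387 -0.352] ang 172.76
[261. 329. 337. 324.] [ 0.728 -0.216] [ 0.728 -0.124] ang 89.7
[444.  52. 425. 150.] [ 0.438 -0.021] [ 0.527 -0.032] ang -7.08
[110. 145. 135. 248.] [ 0.493 -0.344] [ 0.606 -0.344] ang -0.01
```

Run:
```python
from h import *
w=dict(np.load("w14.npz")); w["intrinsics"]=w["K"]
def run(im,f,z,box,Lm):
    g=cv2.cvtColor(cv2.imread(f),cv2.COLOR_BGR2GRAY)
    for s in cv2.createLineSegmentDetector().detect(g)[0][:,0]:
        m=(s[:2]+s[2:])/2
        if np.hypot(s[2]-s[0],s[3]-s[1])>Lm and box[0]<m[0]<box[2] and box[1]<m[1]<box[3]:
            a,b=ray(im,s[:2],z)[:2],ray(im,s[2:],z)[:2]; print(f,s.round(),a.round(3),b.round(3),round(np.degrees(np.arctan2(*(b-a)[::-1]))%90,2))
run(w,"pics/w14.png",.162,(165,45,350,175),25)
for c in ["scene","side"]:
    im=shot(c,"z"+c); run(im,f"pics/z{c}.png",.171,(150,60,300,200),35)
```

```text
pics/w14.png [331. 161. 333. 134.] [ 0.53  -0.126] [ 0.503 -0.123] 85.44
pics/w14.png [179. 128. 181. 154.] [ 0.483 -0.274] [ 0.509 -0.277] 84.36
pics/w14.png [357. 118. 336.  91.] [ 0.49 -0.1 ] [ 0.463 -0.119] 35.35
pics/w14.png [241.  59. 277.  59.] [ 0.426 -0.207] [ 0.43  -0.173] 84.39
pics/w14.png [174.  64. 176.  93.] [ 0.425 -0.269] [ 0.45  -0.271] 84.3
pics/zscene.png [185.  72. 178. 158.] [ 0.729 -0.397] [ 0.769 -0.064] 83.25
pics/zscene.png [241.  70. 186.  71.] [ 0.541 -0.382] [ 0.728 -0.402] 83.92
pics/zscene.png [236. 161. 293. 160.] [ 0.597 -0.034] [ 0.424 -0.014] 83.45
pics/zscene.png [179. 161. 223. 160.] [ 0.766 -0.055] [ 0.634 -0.039] 83.02
pics/zscene.png [289. 157. 237. 157.] [ 0.434 -0.027] [ 0.592 -0.047] 82.94
pics/zscene.png [227. 156. 183. 157.] [ 0.622 -0.052] [ 0.754 -0.066] 83.7
pics/zscene.png [191.  75. 241.  74.] [ 0.712 -0.383] [ 0.543 -0.363] 83.28
pics/zscene.png [182. 154. 187.  98.] [ 0.755 -0.076] [ 0.73  -0.286] 83.08
pics/zscene.png [156. 124. 158. 231.] [ 0.834 -0.196] [0.834 0.159] 89.99
pics/zscene.png [187. 181. 284. 180.] [0.747 0.017] [0.46
[... 201 characters left out ...]
[ 0.726 -0.4  ] [0.78  0.002] 82.42
pics/zside.png [193. 191. 224. 176.] [ 0.763 -0.058] [ 0.632 -0.043] 83.27
pics/zside.png [193. 186. 159. 129.] [ 0.753 -0.076] [ 0.716 -0.382] 83.03
pics/zside.png [268. 151. 232. 169.] [ 0.433 -0.031] [ 0.591 -0.051] 82.82
pics/zside.png [177. 120. 210. 106.] [ 0.634 -0.38 ] [ 0.484 -0.359] 82.22
pics/zside.png [198. 208. 268. 172.] [0.786 0.009] [0.49  0.044] 83.34
pics/zside.png [258.  42. 273.  99.] [ 0.087 -0.548] [ 0.25 -0.23] 62.96
pics/zside.png [273. 117. 262.  68.] [ 0.311 -0.155] [ 0.176 -0.401] 61.26
pics/zside.png [269. 173. 282. 209.] [0.491 0.049] [0.547 0.197] 69.31
pics/zside.png [252.  69. 266. 102.] [ 0.213 -0.424] [ 0.284 -0.234] 69.62
```

Cabinet yaw is about -6.8° and the shield about -5.5°, so I'll regrip and trim by -1.4°.

drive_tool(targets=[[0.05, -0.005, -0.04, 0], [0, 0, -0.04, 0], [0, 0, -0.04, 0], [0, 0, -0.02, 0], [0, 0, 0, 0]])

```text
clock: 49.15
position: [0.5847, -0.2065, 0.2482]
ee_rot: [-0.003, 0.048, 0.999, 0.001]
contact_force: [0.2, -0.0, -0.1]
width: 0.0698
```

drive_tool(targets=[[0, 0, 0, 0], [0, 0, 0, 0], [0, 0, 0, 0], [0, 0, 0, 0], [0, 0, 0, -1.4]], jaw=0.01, force=30)

```text
clock: 49.78
position: [0.5862, -0.2081, 0.2538]
ee_rot: [0.002, 0.06, 0.998, -0.001]
contact_force: [-0.9, -2.5, 7.5]
width: 0.0219
```

drive_tool(targets=[[0, 0, 0, 0], [0, 0, 0, 0], [0, 0, 0, 0], [0, 0, 0, 0], [0, 0, 0, 0]])

```text
clock: 50.4
position: [0.5862, -0.2081, 0.2538]
ee_rot: [0.002, 0.06, 0.998, -0.001]
contact_force: [-0.4, -1.9, 8.2]
width: 0.0216
```

Run:
```python
from h import *
s=sensors.get_state(); q=s["ee_rot"]; print(2*(np.degrees(np.arctan2(q[2],q[1]))-45)-90)
```

```text
-6.926931351823271
```

drive_tool(targets=[[0, 0, 0, 0], [0, 0, 0, 0], [0, 0, 0.02, 0], [0, 0, 0.06, 0], [-0.03, 0.03, 0.06, 0]], jaw=0.07)

```text
clock: 51.02
position: [0.5607, -0.1825, 0.3829]
ee_rot: [-0.0, 0.061, 0.998, 0.0]
contact_force: [0.6, -0.3, -0.4]
width: 0.0699
```

drive_tool(targets=[[0, 0.06, 0, 0], [0.01, 0.06, 0, 0], [0.01, 0.06, 0, 0], [0.01, 0.06, 0, 0], [0.01, 0.06, 0, 0]])

```text
clock: 51.65
position: [0.5995, 0.1205, 0.382]
ee_rot: [-0.001, 0.06, 0.998, 0.0]
contact_force: [0.9, 0.2, -0.2]
width: 0.07
```

drive_tool(targets=[[0, 0.06, 0, 0], [0, 0.06, -0.02, 0], [0, 0.06, -0.04, 0], [0, 0.0, -0.04, 0], [0, 0.0, 0, 0]])

```text
clock: 52.28
position: [0.5974, 0.2898, 0.2837]
ee_rot: [-0.005, 0.059, 0.998, -0.002]
contact_force: [-0.5, -0.2, 0.2]
width: 0.0698
```

Run:
```python
from h import *
st(); im=shot("wrist","w15"); lm(["key_grip"],"wrist",)
np.savez("w15.npz",K=im["intrinsics"],R=im["R"],t=im["t"])
g=cv2.cvtColor(cv2.imread("pics/w15.png"),cv2.COLOR_BGR2GRAY)
im=shot("scene","s15"); lm(["key_grip","red_mill","blue_mill","green_mill","shield"],"scene")
```

```text
t 52.27 [0.5974 0.2898 0.2837] [-0.005  0.059  0.998 -0.002] F [-0.5 -0.2  0.2] w 0.0698 q6 -1.1
wrist key_grip [([0.588, 0.308, 0.108], 0.94)]
scene key_grip [([0.589, 0.311, 0.11], 0.55)]
scene red_mill []
scene blue_mill [([0.369, -0.46, 0.002], 0.69)]
scene green_mill []
scene shield [([0.471, -0.193, 0.048], 0.61)]
```

View pics/w15.png

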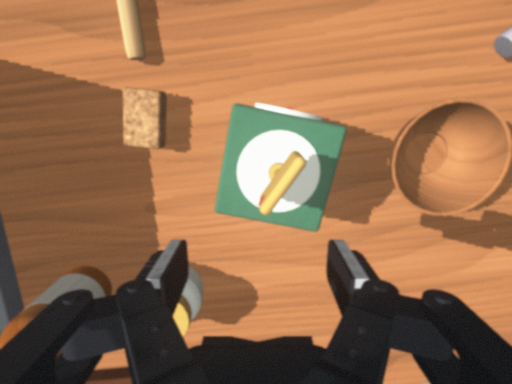

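The key wing runs from (266,210) to (302,157) on the green box. Computing its pose.

Run:
```python
from h import *
im=dict(np.load("w15.npz")); im["intrinsics"]=im["K"]
c=cv2.imread("pics/w15.png"); h=cv2.cvtColor(c,cv2.COLOR_BGR2HSV)
m=((h[:,:,0]>17)&(h[:,:,0]<30)&(h[:,:,1]>110)).astype(np.uint8); m[:140]=0;m[220:]=0;m[:,:250]=0;m[:,315:]=0
n,l,s,ce=cv2.connectedComponentsWithStats(m); print(s,ce)
vx,vy,x,y=cv2.fitLine(np.argwhere(m)[:,::-1].astype(np.float32),cv2.DIST_L2,0,.01,.01).ravel()
for z in(.128,.12):
  a,b=ray(im,(x-20*vx,y-20*vy),z),ray(im,(x+20*vx,y+20*vy),z); print((a+b)/2,np.degrees(np.arctan2(*(b-a)[1::-1])))
a,b=ray(im,(266,208),.128),ray(im,(298,158),.128); print(a,b,np.linalg.norm(a-b),np.degrees(np.arctan2(*(b-a)[1::-1])))
```

```text
[[     0      0    512    384 195478]
 [   260    153     45     61   1130]] [[255.35387614 191.56343936]
 [280.77787611 180.52566372]]
[0.58441291 0.30957517 0.128     ] 142.1236544205853
[0.58645051 0.30995742 0.12      ] 142.12365442058532
[0.6054751  0.29570156 0.128     ] [0.56806653 0.32458135 0.128     ] 0.04725931490693869 142.33150358712876
```

drive_tool(targets=[[-0.004, 0.01, 0, -10], [-0.004, 0.01, -0.02, -10], [0, 0, -0.01, -10], [0, 0, 0, -1], [0, 0, 0, 0]])

```text
clock: 53.3
position: [0.5921, 0.3095, 0.2592]
ee_rot: [0.001, 0.324, 0.946, 0.001]
contact_force: [-0.1, -0.5, 0.9]
width: 0.0702
```

Run:
```python
from h import *
st(); im=shot("wrist","w16"); lm(["key_grip"],"wrist",)
```

```text
t 53.3 [0.5921 0.3095 0.2592] [0.001 0.324 0.946 0.001] F [-0.1 -0.5  0.9] w 0.0702 q6 -0.53
wrist key_grip []
```

View pics/w16.png

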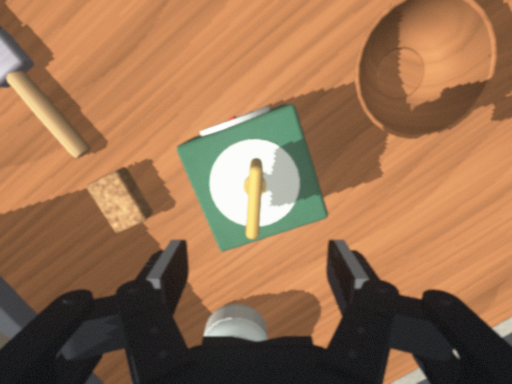

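The wing (254,200) lies straight between the fingers. Descending to grip it.

drive_tool(targets=[[-0.003, 0, -0.03, 2], [0, 0, -0.03, 0], [0, 0, -0.02, 0], [0, 0, -0.013, 0], [0, 0, 0, 0]])

```text
clock: 54.02
position: [0.5885, 0.3095, 0.1647]
ee_rot: [-0.0, 0.308, 0.951, -0.0]
contact_force: [0.4, -0.2, 0.2]
width: 0.0698
```

drive_tool(targets=[[0, 0, 0, 0], [0, 0, 0, 0], [0, 0, 0, 0], [0, 0, 0, 0], [0, 0, 0, 0]], jaw=0.0, force=50)

```text
clock: 54.65
position: [0.5887, 0.3095, 0.166]
ee_rot: [0.0, 0.308, 0.951, 0.0]
contact_force: [-1.7, -1.0, 5.0]
width: 0.0094
```

Run:
```python
from h import *
s=sensors.get_state(); q=s["ee_rot"]; print("spin",2*(np.degrees(np.arctan2(q[2],q[1]))-45),s["moment"]); st()
```

```text
spin 54.10190444637084 [-0.22699241  0.15531648 -0.03869906]
t 54.65 [0.5887 0.3095 0.166 ] [0.    0.308 0.951 0.   ] F [-1.7 -1.   5. ] w 0.0094 q6 -0.56
```

Well centred, low side force. First partial turn: -120°.

drive_tool(targets=[[0, 0, 0, -6], [0, 0, 0, -9], [0, 0, 0, -9], [0, 0, 0, -9], [0, 0, 0, -9]])

```text
clock: 55.28
position: [0.5879, 0.309, 0.166]
ee_rot: [-0.0, 0.63, 0.776, -0.001]
contact_force: [-3.3, -3.4, 6.7]
width: 0.0098
```

drive_tool(targets=[[0, 0, 0, -9], [0, 0, 0, -9], [0, 0, 0, -9], [0, 0, 0, -9], [0, 0, 0, -9]])

```text
clock: 55.9
position: [0.5869, 0.3092, 0.166]
ee_rot: [-0.0, 0.88, 0.476, -0.002]
contact_force: [-6.0, -2.4, 7.2]
width: 0.0088
```

drive_tool(targets=[[0, 0, 0, -9], [0, 0, 0, -9], [0, 0, 0, -9], [0, 0, 0, -6], [0, 0, 0, 0]])

```text
clock: 56.52
position: [0.5863, 0.3098, 0.166]
ee_rot: [-0.0, 0.978, 0.208, -0.002]
contact_force: [-6.5, -0.4, 7.8]
width: 0.0092
```

Run:
```python
from h import *
s=sensors.get_state(); q=s["ee_rot"]; print("spin",2*(np.degrees(np.arctan2(q[2],q[1]))-45),s["moment"]); st()
```

```text
spin -65.93256556572882 [-0.12992071  0.85624256 -0.08753034]
t 56.52 [0.5863 0.3098 0.166 ] [-0.     0.978  0.208 -0.002] F [-6.5 -0.4  7.8] w 0.0092 q6 1.53
```

drive_tool(targets=[[0, 0, 0, 0], [0, 0, 0, 0], [0, 0, 0.03, 0], [0, 0, 0.03, 0], [0, 0, 0, 10]], jaw=0.07)

```text
clock: 57.15
position: [0.5904, 0.3102, 0.2282]
ee_rot: [-0.0, 0.955, 0.295, 0.003]
contact_force: [-0.9, 0.2, -1.1]
width: 0.07
```

drive_tool(targets=[[0, 0, 0, 10], [0, 0, 0, 10], [0, 0, 0, 10], [0, 0, 0, 10], [0, 0, 0, 10]])

```text
clock: 57.78
position: [0.589, 0.3096, 0.2248]
ee_rot: [0.0, 0.741, 0.672, 0.0]
contact_force: [0.3, 0.2, 0.2]
width: 0.0702
```

drive_tool(targets=[[0, 0, 0, 10], [0, 0, 0, 10], [0, 0, 0, 10], [0, 0, 0, 10], [0, 0, 0, 10]])

```text
clock: 58.4
position: [0.589, 0.3097, 0.2249]
ee_rot: [0.0, 0.387, 0.922, 0.0]
contact_force: [0.1, -1.0, -1.0]
width: 0.0698
```

drive_tool(targets=[[0, 0, 0, 10], [0, 0, 0, 10], [0, 0, 0, 10], [0, 0, 0, 10], [0, 0, 0, 10]])

```text
clock: 59.02
position: [0.589, 0.3096, 0.2249]
ee_rot: [0.0, -0.039, 0.999, 0.0]
contact_force: [-1.1, -0.5, 0.4]
width: 0.0701
```

drive_tool(targets=[[0, 0, 0, 10], [0, 0, 0, 10], [0, 0, -0.03, 0], [0, 0, -0.03, 0], [0, 0, 0, 0]])

```text
clock: 59.65
position: [0.5874, 0.309, 0.1624]
ee_rot: [-0.003, -0.209, 0.978, -0.0]
contact_force: [-1.1, 0.4, 0.5]
width: 0.0702
```

Run:
```python
from h import *
s=sensors.get_state(); q=s["ee_rot"]; print("spin",2*(np.degrees(np.arctan2(q[2],q[1]))-45)); st()
```

```text
spin 114.09344706128198
t 59.65 [0.5874 0.309  0.1624] [-0.003 -0.209  0.978 -0.   ] F [-1.1  0.4  0.5] w 0.0702 q6 -1.61
```

Second partial turn: grip, then -90°.

drive_tool(targets=[[-0.001, 0, 0, 0], [0, 0, 0, 0], [0, 0, 0, 0], [0, 0, 0, 0], [0, 0, 0, 0]], jaw=0.0, force=50)

```text
clock: 60.28
position: [0.5878, 0.3104, 0.1665]
ee_rot: [0.001, -0.209, 0.978, 0.001]
contact_force: [-1.3, 1.6, 5.9]
width: 0.0093
```

drive_tool(targets=[[0, 0, 0, -9], [0, 0, 0, -9], [0, 0, 0, -9], [0, 0, 0, -9], [0, 0, 0, -9]])

```text
clock: 60.9
position: [0.5878, 0.3101, 0.1665]
ee_rot: [0.001, 0.184, 0.983, 0.001]
contact_force: [-1.6, 1.9, 5.6]
width: 0.0093
```

drive_tool(targets=[[0, 0, 0, -9], [0, 0, 0, -9], [0, 0, 0, -9], [0, 0, 0, -9], [0, 0, 0, -9]])

```text
clock: 61.52
position: [0.5876, 0.3099, 0.1665]
ee_rot: [0.0, 0.546, 0.838, 0.0]
contact_force: [-1.7, 0.8, 6.7]
width: 0.0097
```

drive_tool(targets=[[0, 0, 0, 0], [0, 0, 0, 0], [0, 0, 0, 0], [0, 0, 0, 0], [0, 0, 0, 0]], jaw=0.03)

```text
clock: 62.15
position: [0.5877, 0.3096, 0.1652]
ee_rot: [0.0, 0.544, 0.839, -0.0]
contact_force: [-0.2, -0.5, -0.1]
width: 0.0301
```

drive_tool(targets=[[0, 0, 0, 0], [0, 0, 0, 0], [0, 0, 0, 0], [0, 0, 0, 0], [0, 0, 0, 0]], jaw=0.0)

```text
clock: 62.78
position: [0.5877, 0.3097, 0.1654]
ee_rot: [0.0, 0.544, 0.839, 0.0]
contact_force: [0.4, -0.0, 0.5]
width: 0.009
```

drive_tool(targets=[[0, 0, 0, -8], [0, 0, 0, -8], [0, 0, 0, -8], [0, 0, 0, -6], [0, 0, 0, -6]])

```text
clock: 63.4
position: [0.5873, 0.3096, 0.1654]
ee_rot: [-0.0, 0.778, 0.629, -0.0]
contact_force: [-0.4, -0.1, 2.1]
width: 0.0092
```

Run:
```python
from h import *
s=sensors.get_state(); q=s["ee_rot"]; print("spin",2*(np.degrees(np.arctan2(q[2],q[1]))-45),s["moment"]); st()
```

```text
spin -12.079003836329477 [0.00499311 0.14925487 0.1423428 ]
t 63.4 [0.5873 0.3096 0.1654] [-0.     0.778  0.629 -0.   ] F [-0.4 -0.1  2.1] w 0.0092 q6 0.59
```

drive_tool(targets=[[0, 0, 0, -5], [0, 0, 0, -5], [0, 0, 0, -4], [0, 0, 0, -3], [0, 0, 0, -3]])

```text
clock: 64.03
position: [0.5871, 0.3098, 0.1657]
ee_rot: [0.002, 0.87, 0.492, -0.0]
contact_force: [-1.3, 0.2, 3.5]
width: 0.0097
```

```bash
cat >> h.py <<'E'
def sp():
    s=sensors.get_state(); q=s["ee_rot"]; print("spin",round(2*(np.degrees(np.arctan2(q[2],q[1]))-45),2),s["moment"].round(3) if hasattr(s["moment"],"round") else s["moment"], np.round(s["effort"][5],3)); st()
E
python3 -c "
from h import *
sp()"
```

```text
spin -31.03 [0.252 0.33  5.37 ] 4.977
t 64.03 [0.5871 0.3098 0.1657] [ 0.002  0.87   0.492 -0.   ] F [-1.3  0.2  3.5] w 0.0097 q6 0.93
```

drive_tool(targets=[[0, 0, 0, -2], [0, 0, 0, -2], [0, 0, 0, 0], [0, 0, 0, 0], [0, 0, 0, 0]])

```text
clock: 64.65
position: [0.5872, 0.3097, 0.1658]
ee_rot: [0.001, 0.888, 0.459, -0.0]
contact_force: [-2.4, 1.0, 5.3]
width: 0.0097
```

```bash
python3 -c "
from h import *
sp()"
```

```text
spin -35.36 [0.238 0.523 7.067] 7.021
t 64.65 [0.5872 0.3097 0.1658] [ 0.001  0.888  0.459 -0.   ] F [-2.4  1.   5.3] w 0.0097 q6 1.0
```

The moment jumped to about 7 N·m against the hard stop at roughly 267° in total, so the key is fully wound. Release and check.

drive_tool(targets=[[0, 0, 0, 0], [0, 0, 0, 0], [0, 0, 0.03, 0], [0, 0, 0.03, 0], [0, 0, 0.05, 0]], jaw=0.07)

```text
clock: 65.28
position: [0.5874, 0.3092, 0.2742]
ee_rot: [-0.001, 0.892, 0.451, -0.002]
contact_force: [0.7, 0.0, -0.1]
width: 0.0702
```

Run:
```python
from h import *
sp(); im=shot("wrist","w17"); shot("scene","s17",(130,50,330,300),3); lm(["shield","knob_grip"],"scene")
c=cv2.imread("pics/w17.png"); h=cv2.cvtColor(c,cv2.COLOR_BGR2HSV)
m=((h[:,:,0]>17)&(h[:,:,0]<30)&(h[:,:,1]>110)).astype(np.uint8)
n,l,s,ce=cv2.connectedComponentsWithStats(m)
for i in range(1,n):
    if 700<s[i,4]<3000:
        vx,vy,x,y=cv2.fitLine(np.argwhere(l==i)[:,::-1].astype(np.float32),cv2.DIST_L2,0,.01,.01).ravel()
        a,b=ray(im,(x-20*vx,y-20*vy),.128),ray(im,(x+20*vx,y+20*vy),.128); print(s[i],(a+b)/2,np.degrees(np.arctan2(*(b-a)[1::-1])))
```

```text
spin -36.33 [-0.024  0.021 -0.034] 0.0
t 65.28 [0.5874 0.3092 0.2742] [-0.001  0.892  0.451 -0.002] F [ 0.7  0.  -0.1] w 0.0702 q6 1.01
scene shield [([0.467, -0.193, 0.049], 0.89), ([0.367, -0.458, 0.002], 0.38)]
scene knob_grip [([0.577, -0.206, 0.202], 0.82)]
[242 168  30  69 757] [0.58923022 0.31021853 0.128     ] -107.97861856593555
```

View pics/w17.png

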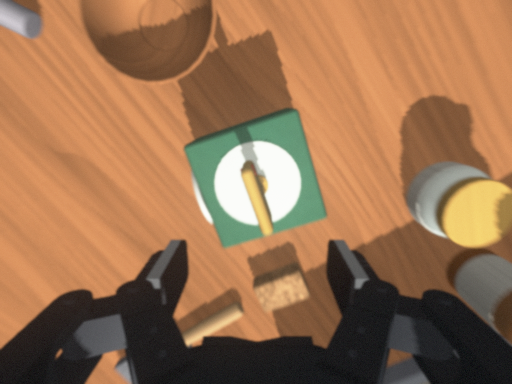

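View pics/s17.png

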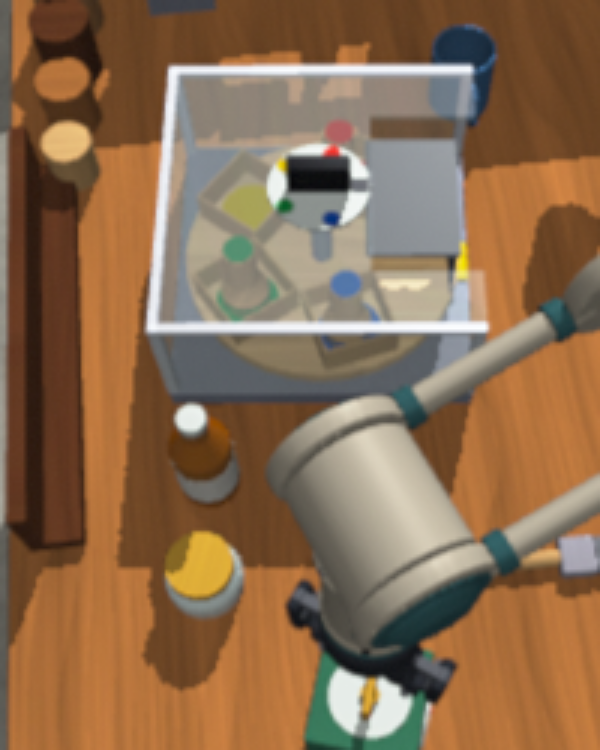

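Wrist: the wing (258,200) sits about 18° off the line it was released at, so it may have rebounded from the soft stop. I'll regrip there and feel gently for the stop. The scene shows the cabinet closed squarely by the shield (415,197) with the mills inside.

drive_tool(targets=[[0.001, 0.001, 0, 9], [0, 0, -0.03, 9], [0, 0, -0.03, 0], [0, 0, -0.03, 0], [0, 0, -0.02, 0]])

```text
clock: 66.1
position: [0.5872, 0.3099, 0.1614]
ee_rot: [-0.001, 0.81, 0.587, -0.003]
contact_force: [-0.5, -0.3, -0.2]
width: 0.0698
```

drive_tool(targets=[[0, 0, 0, 0], [0, 0, 0, 0], [0, 0, 0, 0], [0, 0, 0, 0], [0, 0, 0, 0]], jaw=0.0, force=40)

```text
clock: 66.72
position: [0.5879, 0.3112, 0.1664]
ee_rot: [-0.001, 0.808, 0.589, 0.0]
contact_force: [-5.1, 2.0, 5.3]
width: 0.0093
```

```bash
python3 -c "
from h import *
sp()"
```

```text
spin -17.89 [0.314 0.684 0.233] 0.204
t 66.72 [0.5879 0.3112 0.1664] [-0.001  0.808  0.589  0.   ] F [-5.1  2.   5.3] w 0.0093 q6 0.69
```

drive_tool(targets=[[0, 0, 0, -2], [0, 0, 0, 0], [0, 0, 0, 0], [0, 0, 0, 0], [0, 0, 0, 0]])

```text
clock: 67.35
position: [0.5879, 0.3113, 0.1664]
ee_rot: [-0.0, 0.818, 0.575, 0.0]
contact_force: [-5.3, 1.6, 7.1]
width: 0.0095
```

```bash
python3 -c "
from h import *
sp()"
```

```text
spin -19.75 [0.335 0.803 1.015] 0.991
t 67.35 [0.5879 0.3113 0.1664] [-0.     0.818  0.575  0.   ] F [-5.3  1.6  7.1] w 0.0095 q6 0.73
```

drive_tool(targets=[[0, 0, 0, -2], [0, 0, 0, 0], [0, 0, 0, 0], [0, 0, 0, 0], [0, 0, 0, 0]])

```text
clock: 67.97
position: [0.5878, 0.3113, 0.1664]
ee_rot: [-0.0, 0.827, 0.562, -0.0]
contact_force: [-5.1, 1.6, 6.4]
width: 0.0095
```

```bash
python3 -c "
from h import *
sp()"
```

```text
spin -21.63 [0.367 0.827 1.572] 1.591
t 67.97 [0.5878 0.3113 0.1664] [-0.     0.827  0.562 -0.   ] F [-5.1  1.6  6.4] w 0.0095 q6 0.76
```

The torque rises at once (0.23, 1.0, 1.6 N·m per 2°), so the key is at its stop. I'll ease off to a light load and release gently.

drive_tool(targets=[[0, 0, 0, 1.2], [0, 0, 0, 1.2], [0, 0, 0, 0], [0, 0, 0, 0], [0, 0, 0, 0]])

```text
clock: 68.6
position: [0.5879, 0.3112, 0.1664]
ee_rot: [-0.0, 0.816, 0.578, 0.0]
contact_force: [-5.4, 2.6, 6.0]
width: 0.0096
```

```bash
python3 -c "
from h import *
sp()"
```

```text
spin -19.38 [0.374 0.732 0.856] 0.89
t 68.6 [0.5879 0.3112 0.1664] [-0.     0.816  0.578  0.   ] F [-5.4  2.6  6. ] w 0.0096 q6 0.72
```

drive_tool(targets=[[0, 0, 0, 0], [0, 0, 0, 0], [0, 0, 0.03, 0], [0, 0, 0.03, 0], [0, 0, 0.05, 0]], jaw=0.07)

```text
clock: 69.22
position: [0.5885, 0.3099, 0.2743]
ee_rot: [-0.0, 0.817, 0.577, -0.002]
contact_force: [0.6, 0.7, -0.5]
width: 0.07
```

drive_tool(targets=[[-0.02, 0, 0.04, 0], [-0.02, 0, 0, 0], [0, 0, 0, 0], [0, 0, 0, 0], [0, 0, 0, 0]])

```text
clock: 69.85
position: [0.5494, 0.3104, 0.3143]
ee_rot: [0.0, 0.817, 0.577, -0.001]
contact_force: [0.3, -1.2, -0.1]
width: 0.0698
```

Run:
```python
from h import *
sp(); im=shot("wrist","w18")
c=cv2.imread("pics/w18.png"); h=cv2.cvtColor(c,cv2.COLOR_BGR2HSV)
m=((h[:,:,0]>17)&(h[:,:,0]<30)&(h[:,:,1]>110)).astype(np.uint8)
n,l,s,ce=cv2.connectedComponentsWithStats(m)
for i in range(1,n):
    if 300<s[i,4]<3000:
        vx,vy,x,y=cv2.fitLine(np.argwhere(l==i)[:,::-1].astype(np.float32),cv2.DIST_L2,0,.01,.01).ravel()
        a,b=ray(im,(x-20*vx,y-20*vy),.128),ray(im,(x+20*vx,y+20*vy),.128); print(s[i],(a+b)/2,np.degrees(np.arctan2(*(b-a)[1::-1]))%180)
im=shot("side","d18",(130,60,350,300),3); lm(["red_mill","green_mill","blue_mill","shield"],"side")
g=cv2.imread("pics/d18.png",0)
```

```text
spin -19.53 [ 0.026 -0.09  -0.078] -0.0
t 69.85 [0.5494 0.3104 0.3143] [ 0.     0.817  0.577 -0.001] F [ 0.3 -1.2 -0.1] w 0.0698 q6 0.75
[292 143  10  61 573] [0.58839329 0.31185534 0.128     ] 72.87045053354639
[ 424  210   65   58 2889] [0.7111786  0.20244297 0.128     ] 176.90741284807308
side red_mill []
side green_mill []
side blue_mill []
side shield [([0.474, -0.195, 0.052], 0.7), ([0.523, 0.171, -0.003], 0.5)]
```

View pics/d18.png

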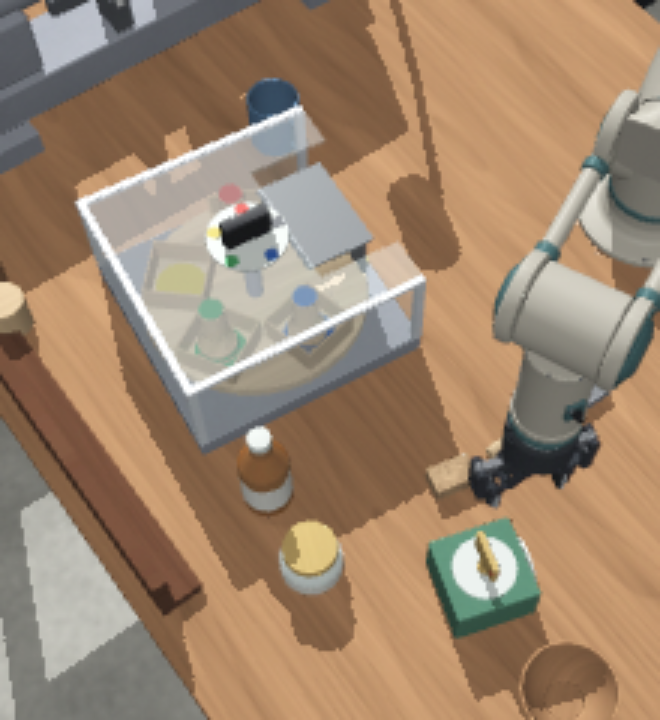

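Side view: shield (318,213) is parallel to the cabinet walls, and the red (230,192), green (212,315) and blue (303,297) mills are inside. The key rests at its stop and the gripper is clear. Handing in.

```bash
python3 -c "
from h import *
print(manip.sign_off()); st()"
```

```text
the job is handed in; nothing more can be done
None
the job is handed in; nothing more can be done
```

The green, blue and red mills are each upright in the pocket of their own colour. The grey shield closes the opening, and the timer key is wound to its hard stop. No yellow mill was on the table. I handed the job in at about 70 s on the robot's clock.

**Mills:** each pocket was turned to the opening with the knob before loading. The last side picture shows all three mills standing inside. The networks did not report the mills in that picture, because they are under the clear roof and only the image shows them.

**Shield:** after the +72° turn it was about 1.3° off the cabinet walls, so I regripped the knob and trimmed it by -1.4°. The gripper then read -6.9° against about -6.8° measured for the cabinet. I did not measure the angle again in a picture after that.

**Key:** I wound it in three partial turns.
- **First stop contact:** I pushed into the stop to about 7 N·m, and the wing then sat about 18° back from where I let it go.
- **Check:** I regripped it there, and the torque rose at once (0.2, then 1.0, then 1.6 N·m), so it is at the stop. It stayed put after a gentle release, at about 73°.
- **Total turn:** from its starting angle the key turned about 252°, against 269° (4.7 rad) if it began at zero. I took this to mean it was already slightly wound; I had no direct reading of the joint.

The bystander objects look undisturbed in the last pictures, and I viewed about four pictures more than the 14 budgeted.

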